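# Count loudspeaker capsules into the catch slot

### The arm

A 7-joint arm with a two-finger parallel gripper is mounted at the origin on the work surface. World frame = base frame: x ahead of the robot, y to its left, z up, the work surface at z = 0. Lengths are in m, angles in degrees, forces in N, time in s.
With the tool pointing down it reaches from about 0.4 to 0.85 m from the base axis. Payload 4.5 kg.
Tool frame: the origin (TCP) lies at the very end of the fingers, on their centre line; the grasp point (between the pads) lies 19 mm behind it; z points along the fingers, y is the direction in which the jaws open and shut (so a half turn about z gives the same grasp; the last joint's range is limited). The gripper opens to 85 mm and grips with 20 to 120 N. Pads are 22 mm wide; open, the fingers measure 114 mm over their backs; the gripper's body (76 mm by 85 mm) begins 54 mm behind the grasp point. The pads swing forward as they close: fully open they stand 13 mm farther back than shut.
Start: joints at [-63.954, 39.483, -11.15, 89.685, 9.013, 51.709, -12.324], TCP at [0.255, 0.571, 0.231] pointing down, gripper open.
Joint ranges: [-172.22, 172.22], [-26.19, 119.32], [-84.43, 86.54], [7.71, 146.69], [-57.33, 237.33], [2.42, 119.75], [-152.13, 152.13]. Speed limits (degrees/s): [147.25, 147.25, 180, 180, 180, 180, 180].

### API

Orientations are given as a 3x3 rotation matrix whose columns are the frame's x, y, z axes.
In Python, from station import arm gives the robot as it stands. The module is installed in compiled form; this text tells all that it offers.
- The arm moves only by the shell command python3 -m handwheel 'ROWS' [FORCE]. ROWS is JSON, a list of rows, each a list of 3 entries, a list of its own where there are three numbers: the shift along the tool's x, y, z in cm, then the turn, a rotation vector about the tool's x, y, z in rad, then the opening, from 0 (shut) to 1 (fully open). A call has 1 to 5 rows; each row shifts and turns the commanded pose from where the row before left it, along the tool's axes as they then stand; what a row does not reach is not made up. A row lasts 1/10 s, in which the tool goes at most 50 mm and 8.59 degrees, less where a joint would pass 70% of its speed; a pose out of reach is approached as far as the arm can. A call is refused whole if a number of a shift passes 5 or a number of a turn 0.15, either way. A call with a gripper value outside its range is refused whole. The fingers move at their own pace and stop on an object; FORCE is the grip in N (left out, the last holds). Time passes only in rows, so rows that do not move let the fingers close. It gives the time, the measured TCP pose, the force and the opening at its end, in the units of the state.
- arm.observe(): the state, without advancing time (a new reading comes with each control period).
- arm.camera(name): name is "side" or "top"; returns a dict with "image" (384x512x3 uint8, red, green, blue), "intrinsics" (3x3 intrinsics, pixels), "rvec" (rotation vector, rad) and "tvec" (3), from world to camera coordinates, as OpenCV has them. Camera axes: x right, y down, z forward; pixel columns grow to the right and rows downward; lengths in m; the calibration is good to about 2 mm. A picture is of the moment at which its call begins. There is no depth.
- arm.sign_off(): hands the job in, once; it reports no verdict.
The state is a dict: "time": time; "joint_positions": joint angles; "joint_velocities": joint speeds; "joint_torque": joint torques, N m; "eef_pos": TCP position; "eef_rot": TCP orientation; "wrist_force": force on the tool from outside, world axes, zero at the start; "moment": the same for the moment, N m; "width": finger opening in m.
Only numpy, scipy, OpenCV 4.12 (cv2) and the standard library are available. Lean on these libraries where they do the work, as an engineer would, in place of code of your own. Each camera call takes 0.05 s, during which the arm holds its last target.

### The job

Sweep the three round loudspeaker capsules across the counting tray with your fingertips, one at a time, through the narrow gate in the tray's rim so that each drops into the catch slot behind it. Push them gently along the floor of the tray, never pinch or lift them. The square buzzer stays on the tray, and the screwdriver, pot and ear cup beside it are left alone.

Things in the scene. Friction and masses are not known exactly. Their poses are not given: they have to be found in the camera images.
- tray: fixed grey plastic counting tray, z up. Origin at table height. In its own axes: level floor 60 mm above the table, inside x -130 to 130 mm, y -100 to 110 mm; a rim 4 mm thick stands 14 mm above the floor all round. The gate is a gap in the -y rim at x = 0. Beyond it lies the catch slot.
- gate (a point): middle of the gate, at floor height on the rim's inner face (tray x 0, y -100 mm), axes as the tray's; parts leave to -y. 42 mm wide, rim 4 mm thick; lips as high as the rim flare at 45 degrees 10 mm into the tray, to 31 mm either side. The floor ends at this point: a part whose centre is pushed well past it tips and drops into the slot, so the fingers need not enter the gate.
- slot (a point): middle of the floor of the catch slot, an open-topped grey pocket behind the gate: tray x -30 to 30 mm, y -104 to -192 mm, floor 4 mm and walls 80 mm above the table
- capsule1: round loudspeaker capsule, a solid steel disc 30 mm in diameter and 12 mm thick with a dark mesh disc on its top, about 25 g (18 to 35 g), lying flat and loose on the tray floor with free space around it; slides when pushed. Origin at its centre, half-way up. Which of the four part places on the tray it lies in varies.
- capsule2: round loudspeaker capsule, a solid steel disc 30 mm in diameter and 12 mm thick with a dark mesh disc on its top, about 25 g (18 to 35 g), lying flat and loose on the tray floor with free space around it; slides when pushed. Origin at its centre, half-way up. Which of the four part places on the tray it lies in varies.
- capsule3: round loudspeaker capsule, a solid steel disc 30 mm in diameter and 12 mm thick with a dark mesh disc on its top, about 25 g (18 to 35 g), lying flat and loose on the tray floor with free space around it; slides when pushed. Origin at its centre, half-way up. Which of the four part places on the tray it lies in varies.
- block: square steel buzzer, 27 x 27 mm and 12 mm thick with a dark square on its top, about 30 g, loose on the tray floor in one of the four part places; must stay on the tray, though nudging it there does no harm. Origin at its centre.
- driver: screwdriver with a red handle, 180 mm long, lying on the table beyond the catch slot
- pot: small white ceramic cup, 60 mm in diameter, 50 mm high, standing on the table at the tray's +x side. Origin at its underside.
- earcup: black round headphone ear cup, 84 mm in diameter, 26 mm high, on the table at the tray's +y side. Origin at its underside.
Not all that is in view belongs to the job. What is shaped like the capsule1 but yellow is not meant.

How it is judged (in metres and radians):
On the way, in this order (a step that is already met when the one before it is completed fails the run):
1. a first capsule lies in the catch slot, alone (((z of capsule1 in the frame of tray between 0 and 0.048 m and y of capsule1 in the frame of tray between -0.194 and -0.1 m and x of capsule1 in the frame of tray between -0.032 and 0.032 m) or (z of capsule2 in the frame of tray between 0 and 0.048 m and y of capsule2 in the frame of tray between -0.194 and -0.1 m and x of capsule2 in the frame of tray between -0.032 and 0.032 m) or (z of capsule3 in the frame of tray between 0 and 0.048 m and y of capsule3 in the frame of tray between -0.194 and -0.1 m and x of capsule3 in the frame of tray between -0.032 and 0.032 m))), for 0.2 s.
2. a second capsule has followed it ((((z of capsule1 in the frame of tray between 0 and 0.048 m and y of capsule1 in the frame of tray between -0.194 and -0.1 m and x of capsule1 in the frame of tray between -0.032 and 0.032 m) and (z of capsule2 in the frame of tray between 0 and 0.048 m and y of capsule2 in the frame of tray between -0.194 and -0.1 m and x of capsule2 in the frame of tray between -0.032 and 0.032 m)) or ((z of capsule1 in the frame of tray between 0 and 0.048 m and y of capsule1 in the frame of tray between -0.194 and -0.1 m and x of capsule1 in the frame of tray between -0.032 and 0.032 m) and (z of capsule3 in the frame of tray between 0 and 0.048 m and y of capsule3 in the frame of tray between -0.194 and -0.1 m and x of capsule3 in the frame of tray between -0.032 and 0.032 m)) or ((z of capsule2 in the frame of tray between 0 and 0.048 m and y of capsule2 in the frame of tray between -0.194 and -0.1 m and x of capsule2 in the frame of tray between -0.032 and 0.032 m) and (z of capsule3 in the frame of tray between 0 and 0.048 m and y of capsule3 in the frame of tray between -0.194 and -0.1 m and x of capsule3 in the frame of tray between -0.032 and 0.032 m)))), for 0.2 s.
3. the third capsule has followed (z of capsule1 in the frame of tray between 0 and 0.048 m and y of capsule1 in the frame of tray between -0.194 and -0.1 m and x of capsule1 in the frame of tray between -0.032 and 0.032 m and z of capsule2 in the frame of tray between 0 and 0.048 m and y of capsule2 in the frame of tray between -0.194 and -0.1 m and x of capsule2 in the frame of tray between -0.032 and 0.032 m and z of capsule3 in the frame of tray between 0 and 0.048 m and y of capsule3 in the frame of tray between -0.194 and -0.1 m and x of capsule3 in the frame of tray between -0.032 and 0.032 m), for 0.2 s.
At the end, for the whole second after the job is handed in: All three capsules rest inside the catch slot (centres within its walls and lower than 48 mm above the table), the square buzzer lies on the tray floor inside the rim, and all four are at rest (under 20 mm/s) (all of step 3 and z of block in the frame of tray between 0.055 and 0.078 m and x of block in the frame of tray between -0.131 and 0.131 m and y of block in the frame of tray between -0.1 and 0.111 m and linear speed of each of capsule1, capsule2, capsule3, block below 0.02 m/s); the robot touches nothing.
It fails at once if a part is lifted (its centre rises more than 12 mm above where it lies on the tray floor) (z of any of capsule1, capsule2, capsule3, block in the frame of tray above 0.078 m).
It fails at once if a part is pinched or pressed hard by the fingers (more than 30 N) (contact force between the fingers and capsule1 above 30 N or contact force between the fingers and capsule2 above 30 N or contact force between the fingers and capsule3 above 30 N or contact force between the fingers and block above 30 N).
It fails at once if the square buzzer goes into the catch slot (y of block in the frame of tray below -0.1 m and z of block in the frame of tray below 0.055 m).
It fails at once if a part falls off the tray elsewhere than into the slot ((z of capsule1 in the frame of tray below 0.055 m and (y of capsule1 in the frame of tray above -0.1 m or y of capsule1 in the frame of tray below -0.2 m or x of capsule1 in the frame of tray above 0.036 m or x of capsule1 in the frame of tray below -0.036 m)) or (z of capsule2 in the frame of tray below 0.055 m and (y of capsule2 in the frame of tray above -0.1 m or y of capsule2 in the frame of tray below -0.2 m or x of capsule2 in the frame of tray above 0.036 m or x of capsule2 in the frame of tray below -0.036 m)) or (z of capsule3 in the frame of tray below 0.055 m and (y of capsule3 in the frame of tray above -0.1 m or y of capsule3 in the frame of tray below -0.2 m or x of capsule3 in the frame of tray above 0.036 m or x of capsule3 in the frame of tray below -0.036 m)) or (z of block in the frame of tray below 0.055 m and (y of block in the frame of tray above -0.1 m or y of block in the frame of tray below -0.2 m or x of block in the frame of tray above 0.036 m or x of block in the frame of tray below -0.036 m))).
It fails at once if the screwdriver, pot or ear cup is disturbed (moved more than 20 mm) (distance of any of driver, pot, earcup from where it was at the start of the episode above 0.02 m).
It also fails if it takes over 72 s, if anything falls off the work surface, if the arm or the gripper's body presses on something with over 40 N, if the wrist force passes 120 N, or if a joint passes its speed limit or range.

## Working session

There is one attempt and no reset: what is moved stays moved. The work goes in short steps, Python scripts to look and compute and a shell command to move; the robot and the scene stay as the last step left them, time stands still between calls to the robot, and variables do not carry over. Pictures are saved under pics/ and viewed, and the job is handed in when it is done.

```bash
mkdir -p pics; ls; python3 - <<'E'
from station import arm
import cv2, numpy as np
np.set_printoptions(precision=4,suppress=True)
s=arm.observe()
for k in s: print(k,np.array(s[k]))
for n in ("side","top"):
    c=arm.camera(n); cv2.imwrite(f"pics/{n}0.png",c["image"][:,:,::-1])
    print(n,c["intrinsics"],c["rvec"],c["tvec"])
E
```

```text
pics
time 0.0
joint_positions [-63.951   39.5345 -11.1441  89.7471   9.0122  51.7086 -12.3246]
joint_velocities [ 0.0603  0.0295 -0.124   0.056  -0.0405 -0.1333  0.0634]
joint_torque [ -0.0002 -53.9609  -1.2667 -15.8534   0.0091   0.0095   0.    ]
eef_pos [0.2551 0.5698 0.2305]
eef_rot [[-0.9128  0.4085 -0.0006]
 [ 0.4085  0.9128 -0.0018]
 [-0.0001 -0.0019 -1.    ]]
wrist_force [-0.8823 -0.0376 -0.7333]
moment [-0.0068 -0.0065  0.0426]
width 0.0853499837137121
side [[485.422    0.     255.8363]
 [  0.     485.422  187.1996]
 [  0.       0.       1.    ]] [ 0.1073 -2.8892  1.1839] [0.5772 0.0405 1.029 ]
top [[410.1585   0.     251.6092]
 [  0.     410.1585 194.498 ]
 [  0.       0.       1.    ]] [ 2.1757 -2.1259  0.1288] [0.0377 0.5744 1.0323]
```

View pics/top0.png

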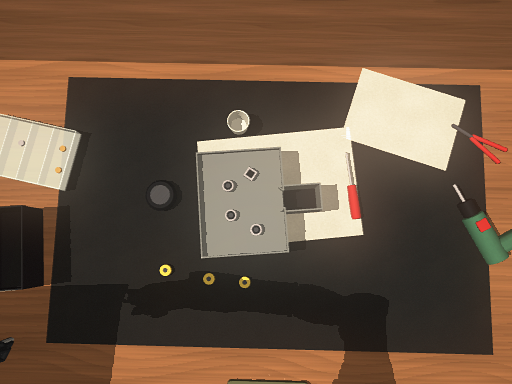

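View pics/side0.png

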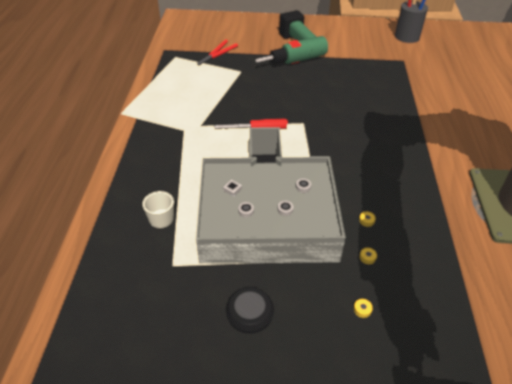

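```bash
cat > h.py <<'E'
from station import arm
import cv2, numpy as np
np.set_printoptions(precision=4,suppress=True)
def ray(c,uv,z):
    R=cv2.Rodrigues(np.array(c["rvec"]))[0]; t=np.array(c["tvec"]).ravel(); K=np.array(c["intrinsics"])
    o=-R.T@t; d=R.T@np.linalg.inv(K)@np.array([uv[0],uv[1],1.]); return (o+d*(z-o[2])/d[2])
def proj(c,P):
    return cv2.projectPoints(np.array(P,float).reshape(-1,1,3),np.array(c["rvec"]),np.array(c["tvec"]),np.array(c["intrinsics"]),None)[0].reshape(-1,2)
E
python3 - <<'E'
from h import *
c=arm.camera("top"); im=c["image"][:,:,::-1]
cv2.imwrite("pics/topz.png",cv2.resize(im[135:270,185:345],None,fx=5,fy=4.4,interpolation=cv2.INTER_CUBIC)) if 0 else cv2.imwrite("pics/topz.png",cv2.resize(im[140:265,185:335],None,fx=4.8,fy=4.8,interpolation=cv2.INTER_CUBIC))
d=arm.camera("side"); im=d["image"][:,:,::-1]
cv2.imwrite("pics/sidez.png",cv2.resize(im[110:270,185:355],None,fx=3.7,fy=3.7,interpolation=cv2.INTER_CUBIC))
for uv in [(197,152),(282,148),(289,250),(203,257)]: print(ray(c,uv,.074))
E
```

```text
[0.6748 0.1926 0.074 ]
[ 0.69   -0.0241  0.074 ]
[ 0.4324 -0.045   0.074 ]
[0.4103 0.167  0.074 ]
```

View pics/topz.png

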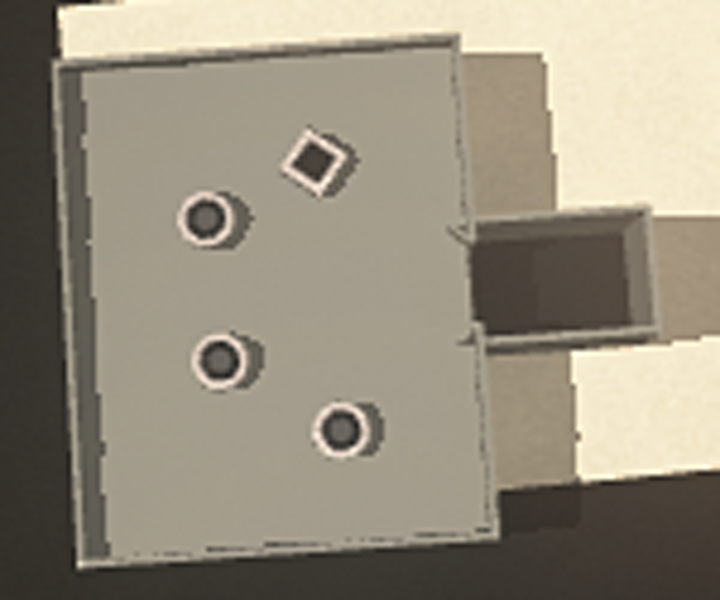

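View pics/sidez.png

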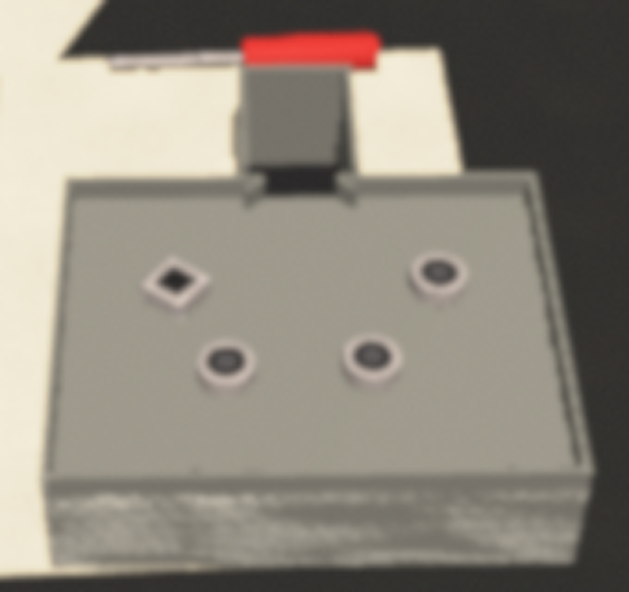

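```bash
cat >> h.py <<'E'
import json
def crop2uv(p): return (np.array(p,float)+.5)/4.8-.5+np.array([185,140])
def fit_tray(c):
    pc=[(55,62),(459,36),(497,538),(79,567)]
    W=np.array([ray(c,crop2uv(p),.074)[:2] for p in pc])
    T=np.array([(.134,.114),(.134,-.104),(-.134,-.104),(-.134,.114)])
    a=T-T.mean(0); b=W-W.mean(0)
    th=np.arctan2((a[:,0]*b[:,1]-a[:,1]*b[:,0]).sum(),(a*b).sum())
    R=np.array([[np.cos(th),-np.sin(th)],[np.sin(th),np.cos(th)]])
    o=W.mean(0)-R@T.mean(0)
    return th,R,o,W-(T@R.T+o)
def tray():
    d=json.load(open("tray.json")); th=d["th"]
    return np.array([[np.cos(th),-np.sin(th)],[np.sin(th),np.cos(th)]]),np.array(d["o"]),th
def parts(c,zt=.072):
    """dark mesh discs on bright rim, tray coords"""
    R,o,th=tray()
    im=c["image"].astype(int); g=im.sum(2)/3
    m=((g>205)).astype(np.uint8)
    # restrict to tray interior
    q=np.array([(-.128,-.098),(.128,-.098),(.128,.108),(-.128,.108)])@R.T+o
    pq=proj(c,np.c_[q,np.full(4,.066)])
    mk=np.zeros(m.shape,np.uint8); cv2.fillPoly(mk,[pq.round().astype(np.int32)],1)
    cs,_=cv2.findContours(m*mk,cv2.RETR_EXTERNAL,cv2.CHAIN_APPROX_NONE)
    out=[]
    for k in cs:
        if len(k)<8: continue
        b=cv2.minEnclosingCircle(k); h=cv2.convexHull(k); M=cv2.moments(h)
        if M["m00"]<20: continue
        u=(M["m10"]/M["m00"],M["m01"]/M["m00"])
        w=ray(c,u,zt)[:2]; out.append((R.T@(w-o),w,M["m00"],M["m00"]/(np.pi*b[1]**2),u))
    return out
E
python3 - <<'E'
from h import *
c=arm.camera("top"); th,R,o,e=fit_tray(c); print(np.degrees(th),o,e)
json.dump(dict(th=th,o=list(o)),open("tray.json","w"))
for n in("top","side"):
    c=arm.camera(n); im=c["image"][:,:,::-1].copy()
    for p in parts(c): print(n,"tray mm",p[0]*1e3,"world",p[1],"area",p[2],p[3])
    P=[(-.134,-.104,.074),(.134,-.104,.074),(.134,.114,.074),(-.134,.114,.074),(.021,-.1,.06),(-.021,-.1,.06),(.031,-.09,.074),(-.031,-.09,.074),(.03,-.192,.08),(-.03,-.192,.08)]
    S=3
    big=cv2.resize(im,None,fx=S,fy=S)
    for p in P:
        w=R@np.array(p[:2])+o; u=proj(c,[*w,p[2]])[0]; cv2.circle(big,tuple(int(v) for v in (u+.5)*S),3,(0,0,255),-1)
    x=560 if n=="top" else 560; y=400 if n=="top" else 330
    cv2.imwrite(f"pics/{n}chk.png",big[y:y+480,x:x+520])
E
```

```text
5.086785032676862 [0.551  0.0711] [[-0.001  -0.0015]
 [-0.0015  0.0011]
 [ 0.0015  0.0014]
 [ 0.0009 -0.001 ]]
top tray mm [-78.6904 -24.4301] world [0.4748 0.0398] area 28.5 0.3489029002977251
top tray mm [-64.3727 -26.5673] world [0.4892 0.0389] area 30.5 0.4568484638433717
top tray mm [-31.8528  35.1748] world [0.5162 0.1033] area 81.5 0.9050327460218467
top tray mm [41.5476 36.9947] world [0.5891 0.1116] area 58.0 0.6686717536884466
top tray mm [ 70.6747 -20.9972] world [0.6233 0.0564] area 85.5 0.7087932102898166
```

View pics/topchk.png

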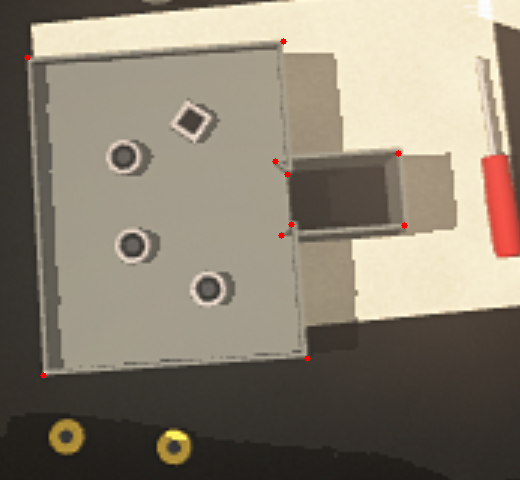

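View pics/sidechk.png

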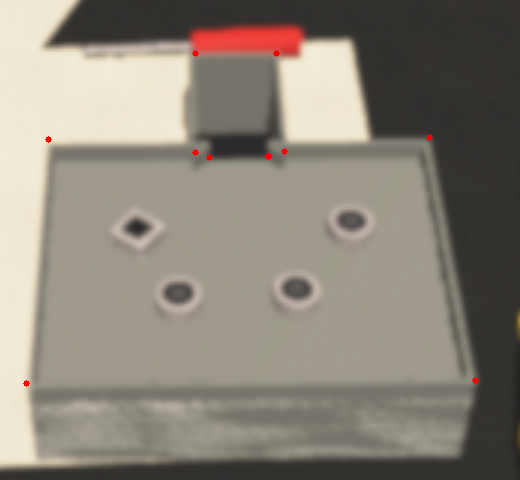

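```bash
cat >> h.py <<'E'
def parts2(c,zt=.072):
    """dark top discs/squares: dark compact blobs enclosed by bright annulus"""
    R,o,th=tray()
    im=c["image"]; g=cv2.cvtColor(im,cv2.COLOR_RGB2GRAY)
    S=4; g=cv2.resize(g,None,fx=S,fy=S,interpolation=cv2.INTER_CUBIC)
    q=np.array([(-.128,-.098),(.128,-.098),(.128,.108),(-.128,.108)])@R.T+o
    pq=(proj(c,np.c_[q,np.full(4,.066)])+.5)*S-.5
    mk=np.zeros(g.shape,np.uint8); cv2.fillPoly(mk,[pq.round().astype(np.int32)],1)
    m=((g>195)*mk).astype(np.uint8)
    m=cv2.morphologyEx(m,cv2.MORPH_CLOSE,np.ones((5,5),np.uint8))
    cs,_=cv2.findContours(m,cv2.RETR_EXTERNAL,cv2.CHAIN_APPROX_NONE)
    out=[]
    for k in cs:
        h=cv2.convexHull(k); M=cv2.moments(h)
        if M["m00"]<400: continue
        u=(np.array((M["m10"]/M["m00"],M["m01"]/M["m00"]))+.5)/S-.5
        w=ray(c,u,zt)[:2]; out.append((R.T@(w-o),w,M["m00"],M["m00"]/(np.pi*cv2.minEnclosingCircle(k)[1]**2)))
    return out
def go(x,y,z,phi=None):
    """x,y tray m, z world, phi heading of tool x in tray deg"""
    R,o,th=tray(); s=arm.observe(); Rt=np.array(s["eef_rot"]); p=np.array(s["eef_pos"])
    w=np.r_[R@np.array([x,y])+o,z]; d=Rt.T@(w-p)*100
    ph=np.degrees(np.arctan2(Rt[1,0],Rt[0,0]))-np.degrees(th)
    print("t",s["time"],"tray mm",(R.T@(p[:2]-o))*1e3,"z",p[2]*1e3,"phi",ph,"tilt",Rt[:2,2],"F",np.array(s["wrist_force"]),"w",s["width"])
    print(" shift cm (tool)",d, end=" ")
    if phi is not None:
        t=-np.radians((phi-ph+180)%360-180); print("turn z rad",t,"| rows",abs(t)/.145)
    else: print()
E
python3 - <<'E'
from h import *
for n in("top","side"):
    for p in parts2(arm.camera(n)): print(n,"tray mm",p[0]*1e3,"area",p[2],p[3])
go(-.0,.06,.2,90)
E
```

```text
top tray mm [-71.6981 -25.7667] area 1591.0 0.9301872979876165
top tray mm [-31.6208  35.0783] area 1518.0 0.9181302294951448
top tray mm [43.9656 38.098 ] area 1470.5 0.9201378862024897
top tray mm [ 70.4682 -20.9335] area 1540.5 0.6694235926169705
t 0.45 tray mm [-250.2945  523.6123] z 231.23572204281786 phi 150.8050317236341 tilt [-0.     -0.0001] F [-0.1528 -0.498  -0.5479] w 0.08565575946336827
 shift cm (tool) [-44.464  -28.2624   3.1274] turn z rad 1.061248005357018 | rows 7.318951761082882
```

```bash
python3 -m handwheel '[[[-4,-2.5,0],[0,0,0],0.2],[[-4,-2.5,0],[0,0,0],0.2],[[-4,-2.5,0],[0,0,0],0.2],[[-4,-2.5,0],[0,0,0],0.2],[[-4,-2.5,0],[0,0,0],0.2]]'
python3 -m handwheel '[[[-4,-2.5,0],[0,0,0],0.2],[[-4,-2.5,0],[0,0,0],0.2],[[-4,-2.5,0],[0,0,0],0.2],[[-4,-2.5,0],[0,0,0],0.2],[[-4,-2.5,0],[0,0,0],0.2]]'
python3 -m handwheel '[[[0,0,0],[0,0,0.145],0.2],[[0,0,0],[0,0,0.145],0.2],[[0,0,0],[0,0,0.145],0.2],[[0,0,0],[0,0,0.145],0.2],[[0,0,0],[0,0,0.145],0.2]]'
python3 - <<'E'
from h import *
go(-.0,.06,.2,90)
E
```

```text
time: 0.95
eef_pos: [0.3877, 0.3732, 0.2315]
eef_rot: [[-0.913, 0.408, 0.001], [0.408, 0.913, 0.0], [-0.0, 0.001, -1.0]]
wrist_force: [1.7, 0.3, -0.1]
width: 0.0173
time: 1.45
eef_pos: [0.5193, 0.1773, 0.2315]
eef_rot: [[-0.913, 0.408, 0.001], [0.408, 0.913, 0.0], [-0.0, 0.001, -1.0]]
wrist_force: [1.7, 1.2, 0.0]
width: 0.0174
time: 1.95
eef_pos: [0.5184, 0.1789, 0.2314]
eef_rot: [[-0.407, 0.914, 0.0], [0.914, 0.407, 0.0], [0.0, 0.0, -1.0]]
wrist_force: [-0.2, -0.2, -1.4]
width: 0.0174
t 1.95 tray mm [-22.9559 110.2997] z 231.4229096929459 phi 108.91742781047952 tilt [0.0002 0.0003] F [-0.1756 -0.1508 -1.4227] w 0.017426643293001087
 shift cm (tool) [-5.503   0.5398  3.1416] turn z rad 0.33017140130120953 | rows 2.2770441469048937
```

```bash
python3 - <<'E'
from h import *
go(-.0445,.073,.1)
E
```

```text
t 1.95 tray mm [-22.9559 110.2997] z 231.4229096929459 phi 108.91742781047952 tilt [0.0002 0.0003] F [-0.1756 -0.1508 -1.4227] w 0.017426643293001087
 shift cm (tool) [-2.8321 -3.2516 13.1408]
```

```bash
python3 -m handwheel '[[[-1.4,-1.6,3],[0,0,0],0.2],[[-1.4,-1.65,3.5],[0,0,0],0.2],[[0,0,3.5],[0,0,0],0.2],[[0,0,2],[0,0,0],0.2],[[0,0,1.1],[0,0,0],0.2]]'
python3 - <<'E'
from h import *
go(-.0445,.073,.066)
for n in("top","side"):
    c=arm.camera(n);im=c["image"][:,:,::-1]
    s=im[140:265,185:335] if n=="top" else im[110:270,185:355]
    cv2.imwrite(f"pics/{n}1.png",cv2.resize(s,None,fx=4.5 if n=="top" else 3.7,fy=4.5 if n=="top" else 3.7,interpolation=cv2.INTER_CUBIC))
    e=arm.observe()["eef_pos"]; print(proj(c,[*e[:2],e[2]]))
E
```

```text
time: 2.45
eef_pos: [0.4995, 0.1398, 0.0987]
eef_rot: [[-0.412, 0.911, -0.002], [0.911, 0.412, -0.001], [0.0, -0.002, -1.0]]
wrist_force: [0.4, -0.2, 0.7]
width: 0.0167
t 2.45 tray mm [-45.2329  72.9684] z 98.70693808392242 phi 109.26434480527726 tilt [-0.0022 -0.0006] F [ 0.4419 -0.224   0.7469] w 0.016740399338501622
 shift cm (tool) [-0.0223  0.0775  3.2705] 
[[214.3003 220.6291]]
[[294.3253 210.2635]]
```

View pics/top1.png

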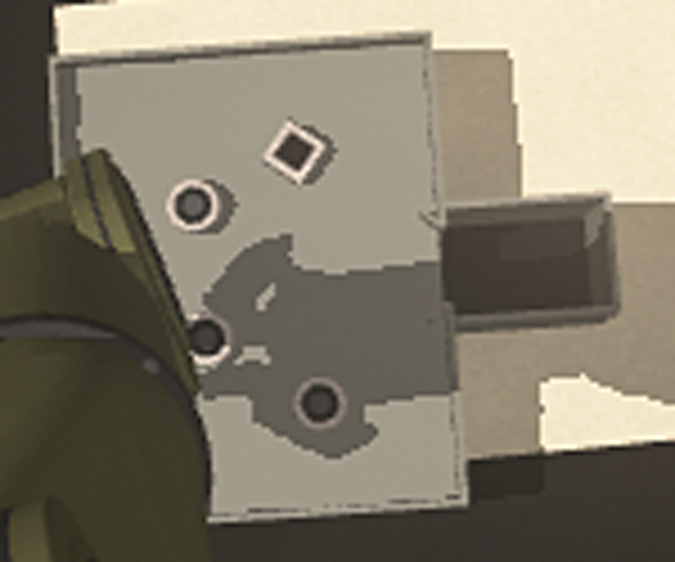

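View pics/side1.png

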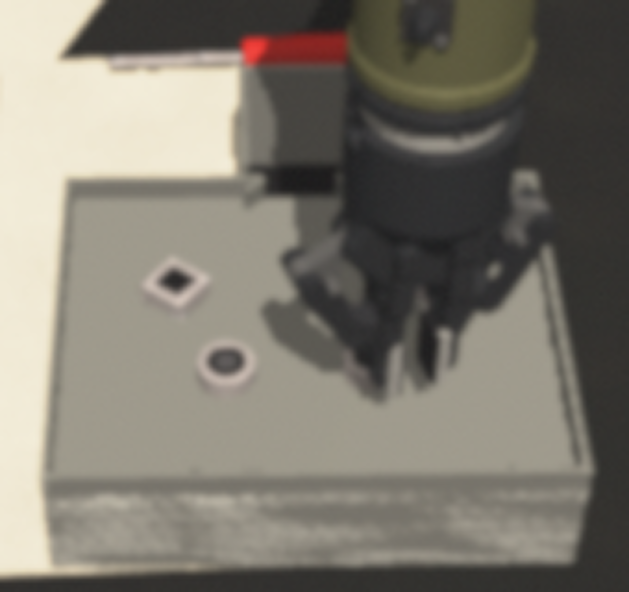

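```bash
python3 - <<'E'
from h import *
c=arm.camera("side");im=c["image"][:,:,::-1]
R,o,th=tray(); s=arm.observe(); Rt=np.array(s["eef_rot"]);p=np.array(s["eef_pos"])
S=8; x0,y0=255,165
b=cv2.resize(im[y0:y0+65,x0:x0+85],None,fx=S,fy=S,interpolation=cv2.INTER_CUBIC)
for dx in(-.011,.011):
  for dy in(-.0085,-.0225,.0085,.0225):
    u=proj(c,p+Rt@[dx,dy,0])[0]; cv2.circle(b,tuple(int(v) for v in ((u-[x0,y0]+.5)*S)),3,(0,0,255) if dx>0 else (0,255,255),-1)
cv2.imwrite("pics/sz2.png",b)
E
```

```text
(no output)
```

View pics/sz2.png

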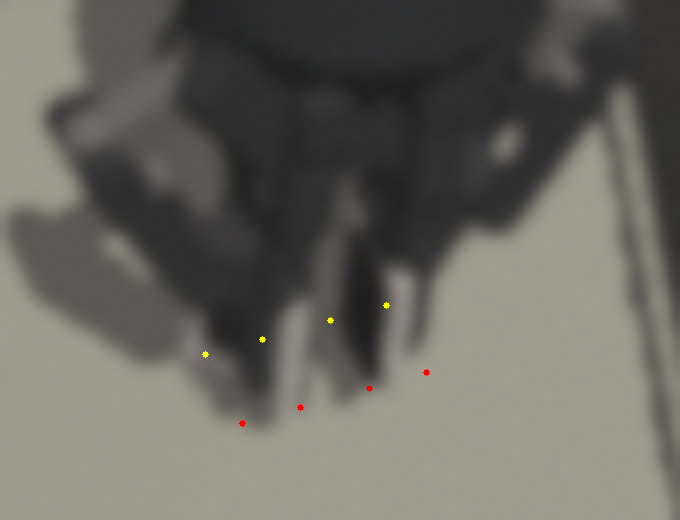

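```bash
python3 - <<'E'
from h import *
c=arm.camera("side"); R,o,th=tray()
for nm,p in [("A",(226,361)),("B",(372,357)),("C",(438,272)),("blk",(176,281))]:
    u=(np.array(p)+.5)/3.7-.5+[185,110]; print(nm,(R.T@(ray(c,u,.072)[:2]-o))*1e3)
# lip / gate: rim inner lips tops, tray corners
for nm,p in [("c+x+y",(45,480)),("c-x+y",(592,470)),("c-x-y",(538,172)),("c+x-y",(68,180)),("lip+",(247,203)),("lip-",(353,203))]:
    u=(np.array(p)+.5)/3.7-.5+[185,110]; print(nm,(R.T@(ray(c,u,.074)[:2]-o))*1e3)
E
```

```text
A [43.2444 40.1089]
B [-31.9469  38.0532]
C [-71.3687 -23.5399]
blk [ 69.7975 -17.9421]
c+x+y [130.61   118.2829]
c-x+y [-134.0812  114.9641]
c-x-y [-135.1155 -101.6157]
c+x-y [131.958  -96.8494]
lip+ [ 31.0447 -76.939 ]
lip- [-28.1985 -76.4723]
```

```bash
python3 -m handwheel '[[[0,0.05,1.5],[0,0,0],0.2],[[0,0,1.2],[0,0,0],0.2],[[0,0,0.6],[0,0,0],0.2],[[-0.5,0,0],[0,0,0],0.2],[[-0.5,0,0],[0,0,0],0.2]]'
python3 -m handwheel '[[[-0.5,0,0],[0,0,0],0.2],[[-0.6,0,0],[0,0,0],0.2],[[-0.7,0,0],[0,0,0],0.2],[[-0.7,0,0],[0,0,0],0.2],[[-0.7,0,0],[0,0,0],0.2]]'
python3 - <<'E'
from h import *
go(-.0,-.055+.023,.066)
for n in("top","side"):
    c=arm.camera(n);im=c["image"][:,:,::-1]
    s=im[140:265,185:335] if n=="top" else im[110:270,185:355]
    f=4.5 if n=="top" else 3.7
    cv2.imwrite(f"pics/{n}2.png",cv2.resize(s,None,fx=f,fy=f,interpolation=cv2.INTER_CUBIC))
E
```

```text
time: 3.15
eef_pos: [0.5052, 0.1308, 0.0676]
eef_rot: [[-0.413, 0.911, 0.0], [0.911, 0.413, -0.0], [-0.0, 0.0, -1.0]]
wrist_force: [-0.4, -0.2, 0.1]
width: 0.0174
time: 3.65
eef_pos: [0.5183, 0.1013, 0.0674]
eef_rot: [[-0.412, 0.911, 0.0], [0.911, 0.412, 0.0], [-0.0, 0.0, -1.0]]
wrist_force: [-0.8, 0.6, 0.1]
width: 0.0168
t 3.65 tray mm [-29.8563  32.9911] z 67.40478504386436 phi 109.24814151788176 tilt [0.0002 0.0001] F [-0.7609  0.5753  0.0728] w 0.01680218565697173
 shift cm (tool) [-7.12    0.6762  0.1407]
```

View pics/top2.png

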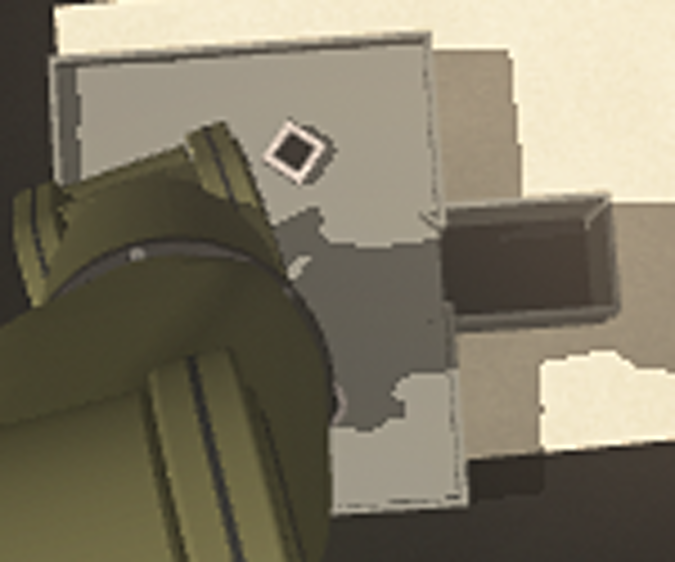

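View pics/side2.png

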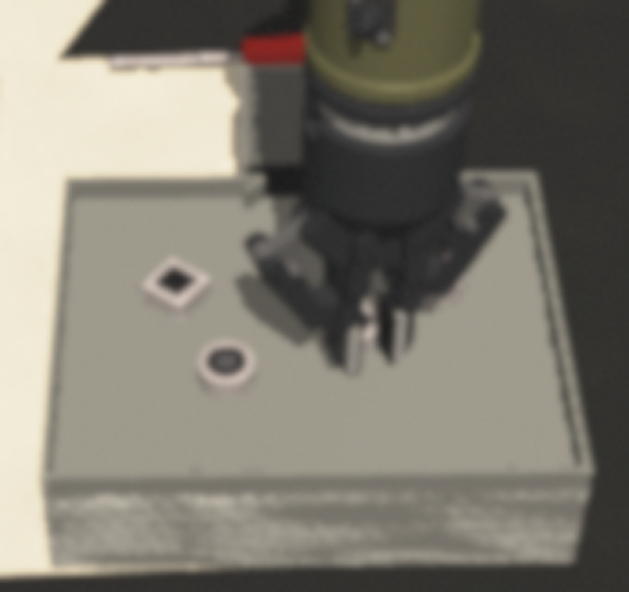

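```bash
python3 -m handwheel '[[[-0.8,0,0.1],[0,0,0],0.2],[[-0.8,0,0.1],[0,0,0],0.2],[[-0.8,0,0],[0,0,0],0.2],[[-0.8,0,0],[0,0,0],0.2],[[-0.8,0,0],[0,0,0],0.2]]'
python3 -m handwheel '[[[-0.8,0,0],[0,0,0],0.2],[[-0.8,0,0],[0,0,0],0.2],[[-0.7,0,0],[0,0,0],0.2],[[-0.4,0,0],[0,0,0],0.2],[[0,0,0],[0,0,0],0.2]]'
python3 - <<'E'
from h import *
go(-.0,-.055+.026,.066,90)
for n in("top","side"):
    c=arm.camera(n);im=c["image"][:,:,::-1]
    s=im[140:265,185:335] if n=="top" else im[110:270,185:355]
    f=4.5 if n=="top" else 3.7
    cv2.imwrite(f"pics/{n}3.png",cv2.resize(s,None,fx=f,fy=f,interpolation=cv2.INTER_CUBIC))
E
```

```text
time: 4.25
eef_pos: [0.5348, 0.0646, 0.0652]
eef_rot: [[-0.412, 0.911, -0.0], [0.911, 0.412, -0.0], [-0.0, -0.0, -1.0]]
wrist_force: [0.4, -0.0, -0.2]
width: 0.0176
time: 4.75
eef_pos: [0.5459, 0.0401, 0.0653]
eef_rot: [[-0.411, 0.911, 0.0], [0.911, 0.411, -0.0], [-0.0, 0.0, -1.0]]
wrist_force: [0.5, -0.1, -0.5]
width: 0.0172
t 4.75 tray mm [ -7.7876 -30.3987] z 65.30067372038872 phi 109.20445600070752 tilt [ 0.0003 -0.0002] F [ 0.5071 -0.078  -0.4715] w 0.017211774354401924
 shift cm (tool) [-0.1241  0.7814 -0.0697] turn z rad 0.33518098826672876 | rows 2.311593022529164
```

View pics/side3.png

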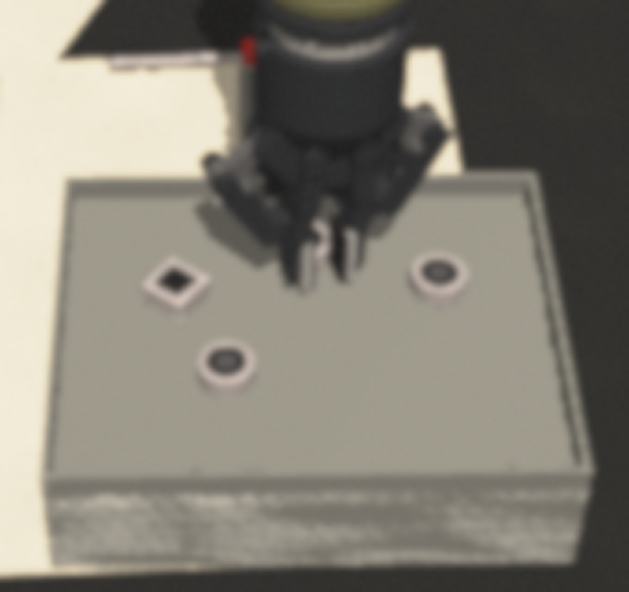

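```bash
python3 -m handwheel '[[[0.3,0,0],[0,0,0],0.2],[[0,0.3,0],[0,0,0.112],0.2],[[0,0.3,0],[0,0,0.112],0.2],[[0,0.2,0],[0,0,0.112],0.2],[[0,0,0],[0,0,0],0.2]]'
python3 - <<'E'
from h import *
go(0,-.069,.065,90)
E
```

```text
time: 5.35
eef_pos: [0.552, 0.0472, 0.0653]
eef_rot: [[-0.09, 0.996, 0.0], [0.996, 0.09, 0.0], [0.0, 0.0, -1.0]]
wrist_force: [-0.3, -0.2, 0.8]
width: 0.0171
t 5.35 tray mm [ -1.1036 -23.8358] z 65.27385653583693 phi 90.06756093203194 tilt [0.0003 0.0002] F [-0.3429 -0.216   0.8408] w 0.017077207260640416
 shift cm (tool) [-4.5166  0.105   0.0266] turn z rad 0.0011791607096734232 | rows 0.008132142825333954
```

```bash
python3 -m handwheel '[[[-0.5,0.1,0],[0,0,0],0.2],[[-0.5,0,0],[0,0,0],0.2],[[-0.6,0,0],[0,0,0],0.2],[[-0.7,0,0],[0,0,0],0.2],[[-0.7,0,0],[0,0,0],0.2]]'
python3 -m handwheel '[[[-0.6,0,0],[0,0,0],0.2],[[-0.5,0,0],[0,0,0],0.2],[[-0.3,0,0],[0,0,0],0.2],[[0,0,0],[0,0,0],0.2]]'
python3 - <<'E'
from h import *
go(0,-.084,.065,90)
for n in("top","side"):
    c=arm.camera(n);im=c["image"][:,:,::-1]
    s=im[140:265,185:335] if n=="top" else im[110:270,185:355]
    f=4.5 if n=="top" else 3.7
    cv2.imwrite(f"pics/{n}4.png",cv2.resize(s,None,fx=f,fy=f,interpolation=cv2.INTER_CUBIC))
E
```

```text
time: 5.85
eef_pos: [0.5556, 0.0154, 0.0653]
eef_rot: [[-0.089, 0.996, -0.0], [0.996, 0.089, -0.0], [-0.0, -0.0, -1.0]]
wrist_force: [0.4, 0.2, 0.4]
width: 0.0176
time: 6.25
eef_pos: [0.5569, 0.0018, 0.0653]
eef_rot: [[-0.088, 0.996, 0.0], [0.996, 0.088, -0.0], [-0.0, 0.0, -1.0]]
wrist_force: [0.1, 0.8, -0.1]
width: 0.0172
t 6.25 tray mm [ -0.2934 -69.5029] z 65.28509845899414 phi 89.9705929157761 tilt [ 0.0001 -0.0002] F [ 0.1083  0.7558 -0.0903] w 0.017174725208527614
 shift cm (tool) [-1.4497  0.0301  0.0288] turn z rad -0.0005132504431186742 | rows 0.0035396582284046496
```

View pics/side4.png

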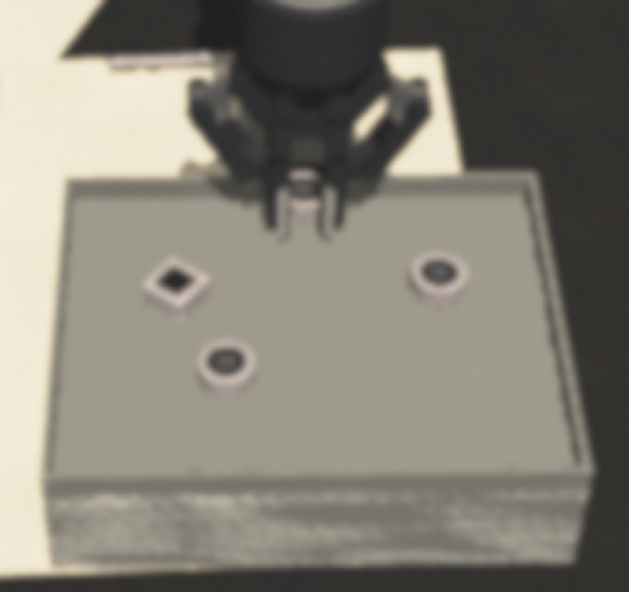

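View pics/top4.png

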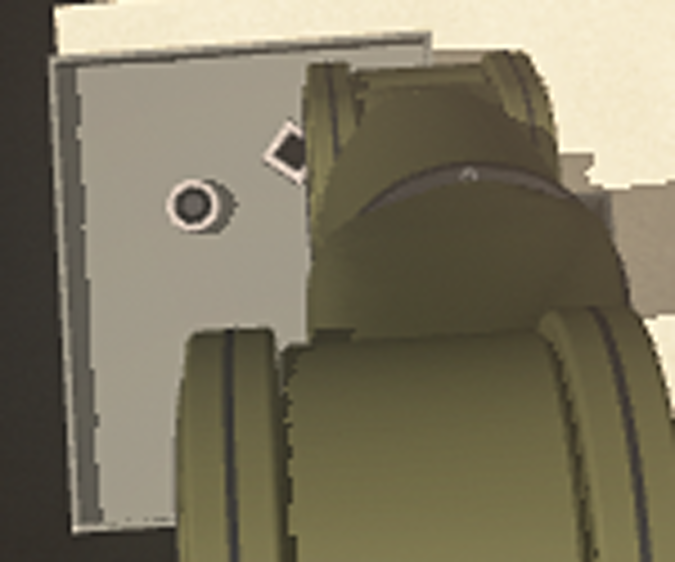

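```bash
python3 -m handwheel '[[[-0.4,0,0],[0,0,0],0.2],[[-0.4,0,0],[0,0,0],0.2],[[-0.4,0,0],[0,0,0],0.2],[[-0.3,0,0],[0,0,0],0.2],[[0,0,0],[0,0,0],0.2]]'
python3 - <<'E'
from h import *
go(0,-.084,.065,90)
c=arm.camera("side");im=c["image"][:,:,::-1]
cv2.imwrite(f"pics/side5.png",cv2.resize(im[110:230,220:330],None,fx=5,fy=5,interpolation=cv2.INTER_CUBIC))
E
```

```text
time: 6.85
eef_pos: [0.5582, -0.0134, 0.0653]
eef_rot: [[-0.088, 0.996, 0.0], [0.996, 0.088, -0.001], [-0.001, -0.0, -1.0]]
wrist_force: [-0.4, 0.2, -0.2]
width: 0.0167
t 6.85 tray mm [ -0.3413 -84.8098] z 65.2839337083905 phi 89.94620230694868 tilt [ 0.     -0.0005] F [-0.369   0.2174 -0.1901] w 0.01673792358466301
 shift cm (tool) [0.081  0.0341 0.0284] turn z rad -0.0009389468737226031 | rows 0.006475495680845539
```

View pics/side5.png

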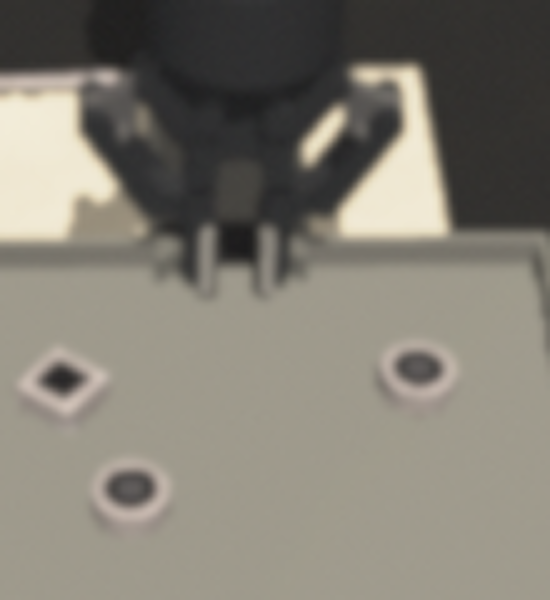

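```bash
python3 -m handwheel '[[[2,0,0],[0,0,0],0.2],[[2,0,-2],[0,0,0],0.2],[[3,0,-3.5],[0,0,0.15],0.2],[[0,0,0],[0,0,0.15],0.2],[[0,0,0],[0,0,0.15],0.2]]'
python3 - <<'E'
from h import *
go(.061,.0755,.1,64)
c=arm.camera("side");im=c["image"][:,:,::-1]
cv2.imwrite(f"pics/side6.png",cv2.resize(im[90:250,200:360],None,fx=3.7,fy=3.7,interpolation=cv2.INTER_CUBIC))
c=arm.camera("top");im=c["image"][:,:,::-1]
cv2.imwrite(f"pics/top6.png",cv2.resize(im[140:265,185:335],None,fx=4.5,fy=4.5,interpolation=cv2.INTER_CUBIC))
E
```

```text
time: 7.4
eef_pos: [0.5525, 0.0593, 0.1214]
eef_rot: [[0.356, 0.934, 0.002], [0.934, -0.356, 0.002], [0.002, 0.002, -1.0]]
wrist_force: [-0.4, -0.3, -0.6]
width: 0.0171
t 7.4 tray mm [  0.489 -11.859] z 121.44957286858693 phi 64.0436261170393 tilt [0.0023 0.0017] F [-0.3758 -0.2907 -0.5686] w 0.01705242951218942
 shift cm (tool) [10.498   1.6137  2.1726] turn z rad 0.0007614193821963515 | rows 0.005251168153078287
```

View pics/side6.png

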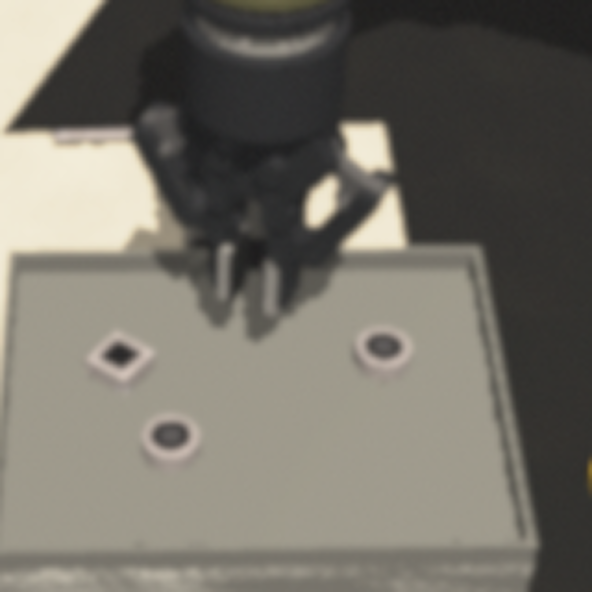

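View pics/top6.png

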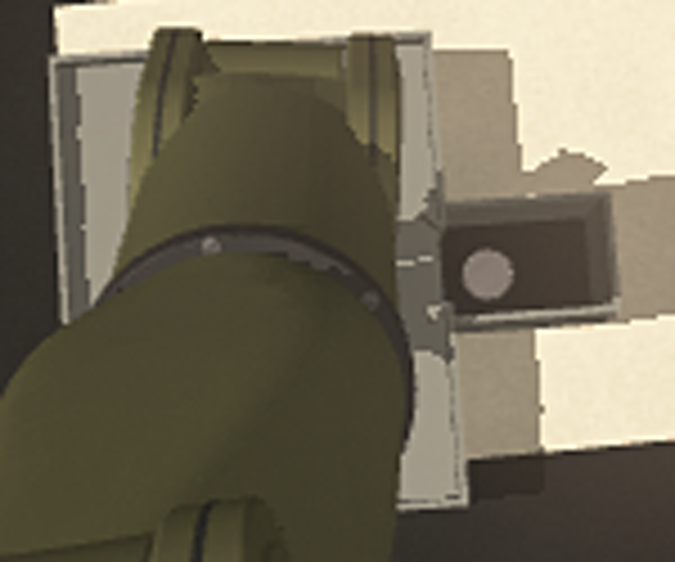

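```bash
python3 -m handwheel '[[[3.5,0.5,0],[0,0,0],0.2],[[3.5,0.5,0],[0,0,0],0.2],[[3.5,0.6,0],[0,0,0],0.2],[[0,0,2.2],[0,0,0],0.2],[[0,0,0],[0,0,0],0.2]]'
python3 - <<'E'
from h import *
go(.061,.0755,.0652,64)
R,o,th=tray()
c=arm.camera("side");im=c["image"][:,:,::-1]
cv2.imwrite(f"pics/side7.png",cv2.resize(im[110:270,185:355],None,fx=3.7,fy=3.7,interpolation=cv2.INTER_CUBIC))
E
```

```text
time: 8.0
eef_pos: [0.6019, 0.1506, 0.0956]
eef_rot: [[0.348, 0.937, -0.005], [0.937, -0.348, -0.001], [-0.003, -0.005, -1.0]]
wrist_force: [-0.3, -0.4, -0.7]
width: 0.0169
t 8.0 tray mm [57.7041 74.6838] z 95.64817096730442 phi 64.51883905797908 tilt [-0.0054 -0.0008] F [-0.3069 -0.3546 -0.7388] w 0.01694506649211556
 shift cm (tool) [0.2235 0.277  3.043 ] turn z rad 0.009055449849680687 | rows 0.062451378273659916
```

View pics/side7.png

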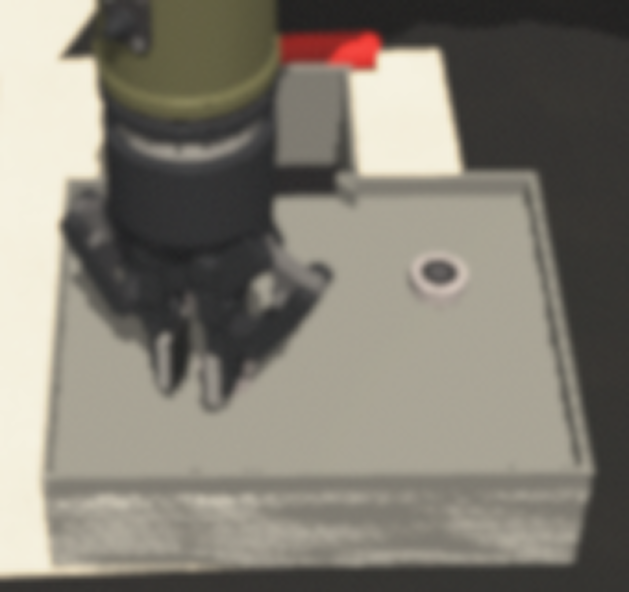

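```bash
python3 -m handwheel '[[[0.2,0.28,1.5],[0,0,0],0.2],[[0,0,1.2],[0,0,0],0.2],[[0,0,0.35],[0,0,0],0.2],[[0,0,0],[0,0,0],0.2]]'
python3 - <<'E'
from h import *
go(.061,.0755,.0652,64)
E
```

```text
time: 8.45
eef_pos: [0.6066, 0.1501, 0.0669]
eef_rot: [[0.354, 0.935, -0.002], [0.935, -0.354, -0.0], [-0.001, -0.002, -1.0]]
wrist_force: [0.1, -0.6, -0.1]
width: 0.0173
t 8.45 tray mm [62.3965 73.8015] z 66.93016320587297 phi 64.2115008148475 tilt [-0.0019 -0.0005] F [ 0.1132 -0.5622 -0.0667] w 0.01726965219285094
 shift cm (tool) [ 0.0924 -0.1994  0.1732] turn z rad 0.00369138558973998 | rows 0.025457831653379174
```

```bash
python3 -m handwheel '[[[0,-0.2,0.15],[0,0,0],0.2],[[-0.5,0,0],[0,0,0],0.2],[[-0.5,0,0],[0,0,0],0.2],[[-0.5,0,0],[0,0,0],0.2],[[-0.6,0,0],[0,0,0],0.2]]'
python3 -m handwheel '[[[-0.8,0,0],[0,0,0],0.2],[[-0.8,0,0],[0,0,0],0.2],[[-0.8,0,0],[0,0,0],0.2],[[-0.8,0,0],[0,0,0],0.2],[[-0.7,0,0],[0,0,0],0.2]]'
python3 - <<'E'
from h import *
go(.01,-.028,.0652,64)
c=arm.camera("side");im=c["image"][:,:,::-1]
cv2.imwrite(f"pics/side8.png",cv2.resize(im[110:270,185:355],None,fx=3.7,fy=3.7,interpolation=cv2.INTER_CUBIC))
E
```

```text
time: 8.95
eef_pos: [0.5981, 0.1312, 0.0666]
eef_rot: [[0.353, 0.935, 0.001], [0.935, -0.353, 0.0], [0.0, 0.0, -1.0]]
wrist_force: [-0.0, 0.3, -0.3]
width: 0.0172
time: 9.45
eef_pos: [0.584, 0.0944, 0.0663]
eef_rot: [[0.354, 0.935, -0.0], [0.935, -0.354, -0.0], [-0.0, -0.0, -1.0]]
wrist_force: [-0.2, 0.3, 0.7]
width: 0.0171
t 9.45 tray mm [34.908  20.2971] z 66.31340861043438 phi 64.20706988185093 tilt [-0.0001 -0.0001] F [-0.2097  0.295   0.7234] w 0.01705783778695778
 shift cm (tool) [-5.4323 -0.1411  0.1122] turn z rad 0.003614051220014576 | rows 0.02492449117251432
```

View pics/side8.png

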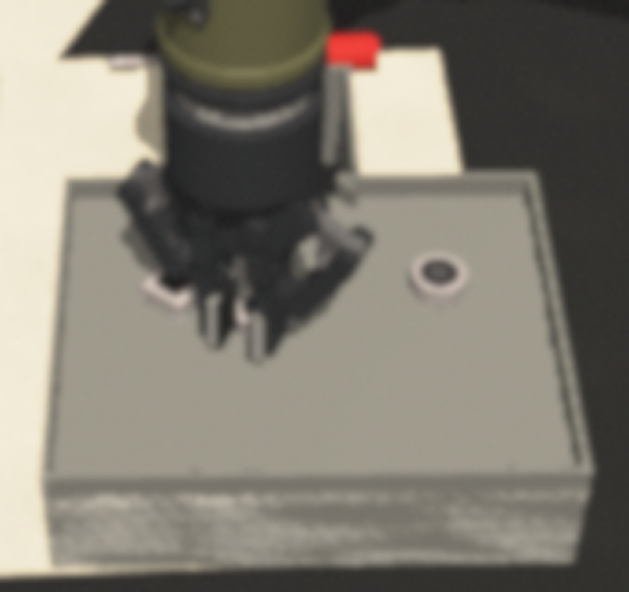

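```bash
python3 -m handwheel '[[[-0.7,0,0.1],[0,0,0],0.2],[[-0.8,0,0],[0,0,0],0.2],[[-0.8,0,0],[0,0,0],0.2],[[-0.8,0,0],[0,0,0],0.2],[[-0.8,0,0],[0,0,0],0.2]]'
python3 -m handwheel '[[[-0.8,0,0],[0,0,0],0.2],[[-0.6,0,0],[0,0,0],0.2],[[-0.3,0,0],[0,0,0],0.2],[[0,0,0],[0,0,0],0.2]]'
python3 - <<'E'
from h import *
go(.0,-.025,.0652,90)
c=arm.camera("side");im=c["image"][:,:,::-1]
cv2.imwrite(f"pics/side9.png",cv2.resize(im[110:270,185:355],None,fx=3.7,fy=3.7,interpolation=cv2.INTER_CUBIC))
E
```

```text
time: 10.0
eef_pos: [0.5702, 0.058, 0.0653]
eef_rot: [[0.353, 0.935, -0.0], [0.935, -0.353, -0.0], [-0.0, -0.0, -1.0]]
wrist_force: [1.4, 0.2, 0.6]
width: 0.0171
time: 10.4
eef_pos: [0.5644, 0.0423, 0.0653]
eef_rot: [[0.354, 0.935, -0.0], [0.935, -0.354, -0.0], [-0.0, -0.0, -1.0]]
wrist_force: [-0.2, -0.0, 0.7]
width: 0.017
t 10.4 tray mm [ 10.7506 -29.8437] z 65.30555294076123 phi 64.18627506126914 tilt [-0.0001 -0.0001] F [-0.153  -0.0157  0.656 ] w 0.016975658475033188
 shift cm (tool) [-0.0321 -1.1787  0.0107] turn z rad -0.45053449238502474 | rows 3.1071344302415502
```

View pics/side9.png

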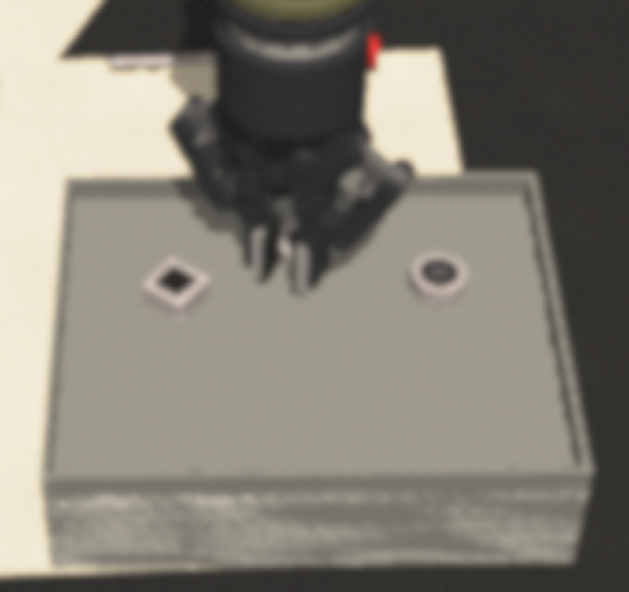

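```bash
python3 -m handwheel '[[[0.4,0,0],[0,0,0],0.2],[[0,-0.35,0],[0,0,-0.14],0.2],[[0,-0.3,0],[0,0,-0.14],0.2],[[0,-0.3,0],[0,0,-0.14],0.2],[[0,-0.1,0],[0,0,-0.03],0.2]]'
python3 - <<'E'
from h import *
go(0.0005,-.069,.0652,90)
E
```

```text
time: 10.95
eef_pos: [0.5556, 0.0496, 0.0653]
eef_rot: [[-0.092, 0.996, -0.0], [0.996, 0.092, 0.001], [0.001, -0.0, -1.0]]
wrist_force: [0.7, -0.6, 0.1]
width: 0.0173
t 10.95 tray mm [  2.7162 -21.8108] z 65.28032166593768 phi 90.17849426739652 tilt [-0.0001  0.0009] F [ 0.6824 -0.624   0.0768] w 0.017314985143012315
 shift cm (tool) [-4.7182 -0.2363  0.004 ] turn z rad 0.0031153126620041263 | rows 0.021484914910373284
```

```bash
python3 -m handwheel '[[[-0.2,-0.24,0],[0,0,0],0.2],[[-0.5,0,0],[0,0,0],0.2],[[-0.6,0,0],[0,0,0],0.2],[[-0.7,0,0],[0,0,0],0.2],[[-0.7,0,0],[0,0,0],0.2]]'
python3 -m handwheel '[[[-0.7,0,0],[0,0,0],0.2],[[-0.6,0,0],[0,0,0],0.2],[[-0.5,0,0],[0,0,0],0.2],[[-0.3,0,0],[0,0,0],0.2],[[0,0,0],[0,0,0],0.2]]'
python3 - <<'E'
from h import *
go(0,-.085,.0652,90)
c=arm.camera("side");im=c["image"][:,:,::-1]
cv2.imwrite(f"pics/side10.png",cv2.resize(im[110:230,220:330],None,fx=5,fy=5,interpolation=cv2.INTER_CUBIC))
E
```

```text
time: 11.45
eef_pos: [0.5559, 0.0207, 0.0653]
eef_rot: [[-0.088, 0.996, 0.0], [0.996, 0.088, -0.0], [-0.0, 0.0, -1.0]]
wrist_force: [0.7, -0.3, -0.3]
width: 0.0171
time: 11.95
eef_pos: [0.5576, 0.0001, 0.0653]
eef_rot: [[-0.088, 0.996, 0.0], [0.996, 0.088, -0.0], [-0.0, 0.0, -1.0]]
wrist_force: [-0.1, 1.3, 0.0]
width: 0.0171
t 11.95 tray mm [  0.3163 -71.2816] z 65.31246283925996 phi 89.97079613104339 tilt [ 0.0001 -0.0002] F [-0.1298  1.2608  0.0055] w 0.01710418060691979
 shift cm (tool) [-1.3719 -0.0309  0.0115] turn z rad -0.0005097036676138769 | rows 0.0035151977076819095
```

View pics/side10.png

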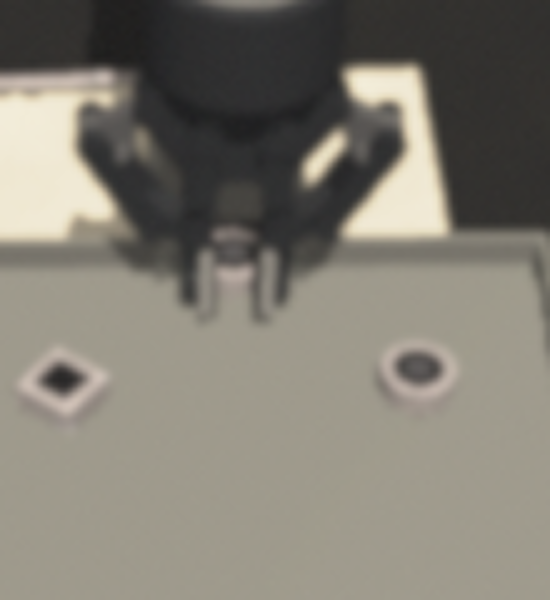

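```bash
python3 -m handwheel '[[[-0.4,0,0],[0,0,0],0.2],[[-0.5,0,0],[0,0,0],0.2],[[-0.5,0,0],[0,0,0],0.2],[[0,0,0],[0,0,0],0.2],[[0,0,0],[0,0,0],0.2]]'
python3 -m handwheel '[[[2,0,0],[0,0,0],0.2],[[2,0,-2],[0,0,0],0.2],[[3,0,-2],[0,0,0],0.2],[[0,0,0],[0,0,0],0.2]]'
python3 - <<'E'
from h import *
go(-.117,-.0245,.12,0)
c=arm.camera("side");im=c["image"][:,:,::-1]
cv2.imwrite(f"pics/side11.png",cv2.resize(im[110:270,185:355],None,fx=3.7,fy=3.7,interpolation=cv2.INTER_CUBIC))
c=arm.camera("top");im=c["image"][:,:,::-1]
cv2.imwrite(f"pics/top11.png",cv2.resize(im[140:265,185:335],None,fx=4.5,fy=4.5,interpolation=cv2.INTER_CUBIC))
E
```

```text
time: 12.5
eef_pos: [0.5588, -0.0135, 0.0653]
eef_rot: [[-0.088, 0.996, -0.0], [0.996, 0.088, 0.0], [0.0, -0.0, -1.0]]
wrist_force: [0.5, -0.0, 0.3]
width: 0.0171
time: 12.9
eef_pos: [0.5539, 0.0631, 0.1074]
eef_rot: [[-0.096, 0.995, 0.004], [0.995, 0.096, 0.005], [0.005, 0.005, -1.0]]
wrist_force: [1.6, 1.0, 0.7]
width: 0.0174
t 12.9 tray mm [ 2.1506 -8.2502] z 107.40556608984794 phi 90.4404456554985 tilt [0.0043 0.0053] F [1.6405 0.9888 0.699 ] w 0.017429241902690684
 shift cm (tool) [ -1.5272 -11.921   -1.3242] turn z rad 1.57848355365945 | rows 10.886093473513448
```

View pics/side11.png

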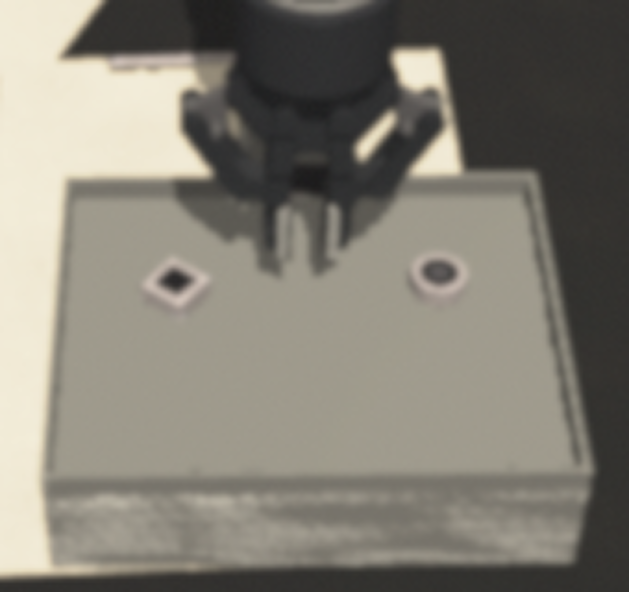

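View pics/top11.png

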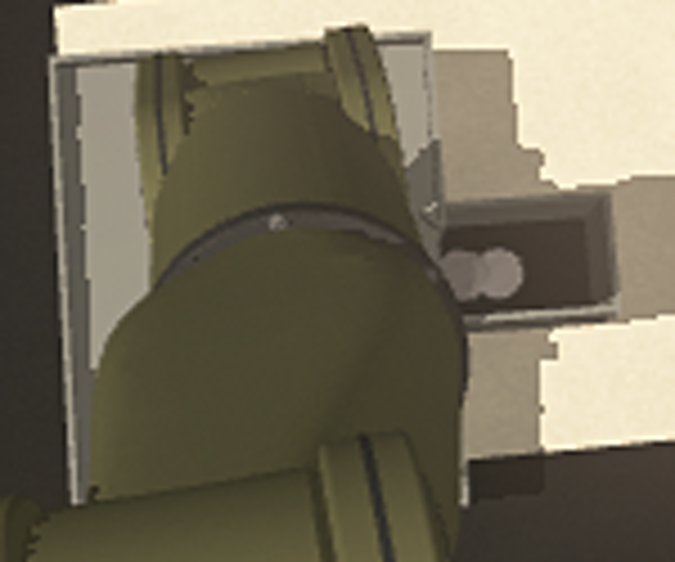

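```bash
python3 -m handwheel '[[[-0.1,-3.5,0],[0,0,0],0.2],[[-0.1,-3.5,0],[0,0,0],0.2],[[-0.1,-3.3,0],[0,0,0],0.2],[[0,0,0],[0,0,-0.145],0.2],[[0,0,0],[0,0,-0.145],0.2]]'
python3 -m handwheel '[[[0,0,0],[0,0,-0.145],0.2],[[0,0,0],[0,0,-0.145],0.2],[[0,0,0],[0,0,-0.145],0.2],[[0,0,0],[0,0,-0.145],0.2],[[0,0,0],[0,0,-0.145],0.2]]'
python3 -m handwheel '[[[0,0,0],[0,0,-0.145],0.2],[[0,0,0],[0,0,0],0.2]]'
python3 - <<'E'
from h import *
go(-.101,-.012,.08,157)
c=arm.camera("side");im=c["image"][:,:,::-1]
cv2.imwrite(f"pics/side12.png",cv2.resize(im[110:270,185:355],None,fx=3.7,fy=3.7,interpolation=cv2.INTER_CUBIC))
c=arm.camera("top");im=c["image"][:,:,::-1]
cv2.imwrite(f"pics/top12.png",cv2.resize(im[140:265,185:335],None,fx=4.5,fy=4.5,interpolation=cv2.INTER_CUBIC))
E
```

```text
time: 13.5
eef_pos: [0.4486, 0.0425, 0.1048]
eef_rot: [[-0.374, 0.928, -0.003], [0.928, 0.374, -0.002], [-0.0, -0.003, -1.0]]
wrist_force: [0.4, -0.9, -0.1]
width: 0.0175
time: 14.0
eef_pos: [0.4499, 0.0427, 0.1047]
eef_rot: [[-0.895, 0.447, -0.001], [0.447, 0.895, -0.001], [0.001, -0.001, -1.0]]
wrist_force: [0.4, 0.3, -0.2]
width: 0.017
time: 14.2
eef_pos: [0.4499, 0.0428, 0.1048]
eef_rot: [[-0.948, 0.318, -0.001], [0.318, 0.948, -0.0], [0.001, -0.001, -1.0]]
wrist_force: [-0.5, -0.9, 0.4]
width: 0.0169
t 14.2 tray mm [-103.166   -19.1687] z 104.75751497611869 phi 156.37729003996833 tilt [-0.0013 -0.0004] F [-0.5068 -0.8575  0.4139] w 0.01694736467608714
 shift cm (tool) [0.0862 0.7456 2.4752] turn z rad -0.010868339087514944 | rows 0.07495406267251686
```

View pics/side12.png

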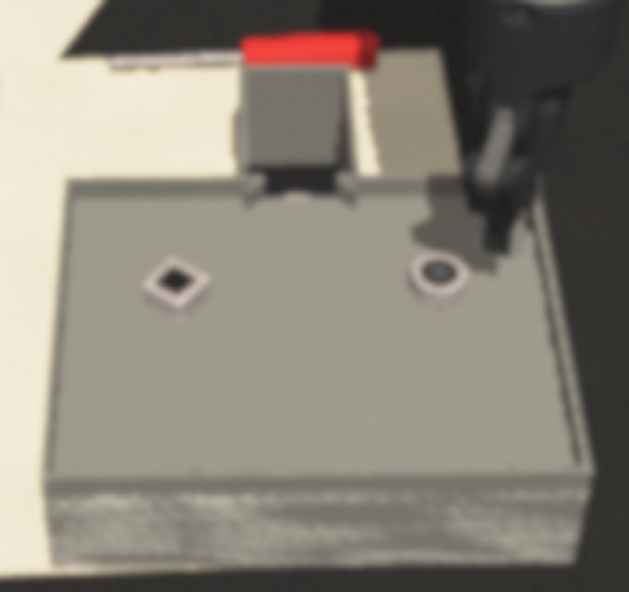

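View pics/top12.png

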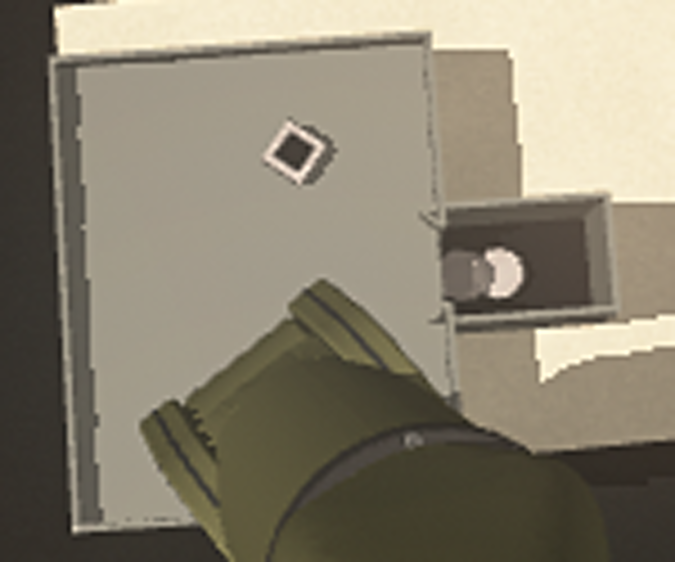

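```bash
python3 - <<'E'
from h import *
R,o,th=tray()
c=arm.camera("top");im=c["image"][:,:,::-1]
a=cv2.resize(im[178:216,278:328],None,fx=12,fy=12,interpolation=cv2.INTER_CUBIC)
cv2.imwrite("pics/t13.png",a)
c=arm.camera("side");im=c["image"][:,:,::-1]
cv2.imwrite("pics/s13.png",cv2.resize(im[140:175,245:290],None,fx=12,fy=12,interpolation=cv2.INTER_CUBIC))
Rc=cv2.Rodrigues(np.array(c["rvec"]))[0]; cp=-Rc.T@np.array(c["tvec"]).ravel(); print("side cam in tray",R.T@(cp[:2]-o),cp[2])
E
```

```text
side cam in tray [0.0423 0.66  ] 0.7560125906428943
```

View pics/t13.png

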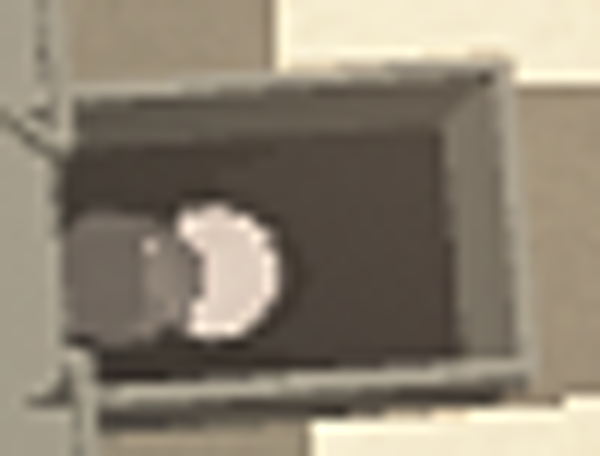

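View pics/s13.png

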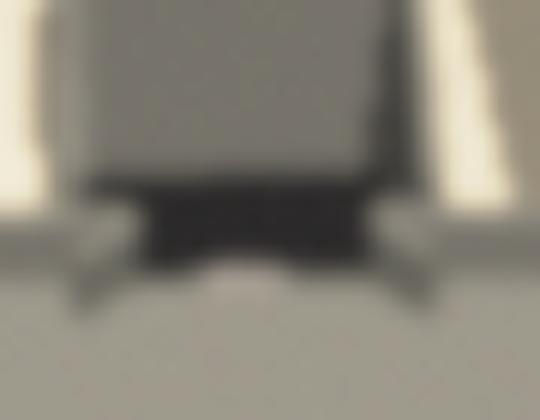

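```bash
python3 - <<'E'
from h import *
R,o,th=tray()
T=lambda c,u,z:(R.T@(ray(c,u,z)[:2]-o))*1e3
c=arm.camera("top")
for p in [(282,270),(65,270),(195,270)]:
    u=(np.array(p)+.5)/12-.5+[278,178]
    for z in(.01,.016,.03,.05): print(p,z,T(c,u,z))
c=arm.camera("side")
for p in [(242,258),(242,290),(300,268)]:
    u=(np.array(p)+.5)/12-.5+[245,140]
    for z in(.016,.04,.06): print("side",p,z,T(c,u,z))
E
```

```text
(282, 270) 0.01 [   0.4179 -152.5423]
(282, 270) 0.016 [  -0.2283 -151.8152]
(282, 270) 0.03 [  -1.736  -150.1184]
(282, 270) 0.05 [  -3.8898 -147.6944]
(65, 270) 0.01 [   3.5955 -104.4502]
(65, 270) 0.016 [   2.9318 -103.9883]
(65, 270) 0.03 [   1.3832 -102.9107]
(65, 270) 0.05 [  -0.8291 -101.3711]
(195, 270) 0.01 [   1.6916 -133.2649]
(195, 270) 0.016 [   1.0384 -132.6441]
(195, 270) 0.03 [  -0.4857 -131.1954]
(195, 270) 0.05 [  -2.6629 -129.126 ]
side (242, 258) 0.016 [  -0.141  -150.8625]
side (242, 258) 0.04 [   1.2362 -124.5655]
side (242, 258) 0.06 [   2.3839 -102.6513]
side (242, 290) 0.016 [   0.1378 -141.9881]
side (242, 290) 0.04 [   1.506  -115.9788]
side (242, 290) 0.06 [  2.6462 -94.3045]
side (300, 268) 0.016 [ -10.9603 -147.9938]
side (300, 268) 0.04 [  -9.2322 -121.7897]
side (300, 268) 0.06 [ -7.7921 -99.9531]
```

```bash
python3 -m handwheel '[[[0.1,0.75,0],[0,0,0],0.2],[[0,0,1.5],[0,0,0],0.2],[[0,0,1.5],[0,0,0],0.2],[[0,0,0.95],[0,0,0],0.2],[[0,0,0],[0,0,0],0.2]]'
python3 - <<'E'
from h import *
go(-.101,-.012,.0652,157)
R,o,th=tray()
e=arm.observe(); Rt=np.array(e["eef_rot"])[:2,:2]; d=Rt.T@(R@np.array([-.0715,-.0246])+o-np.array(e["eef_pos"])[:2]); print("C rel tool mm",d*1e3)
c=arm.camera("side");im=c["image"][:,:,::-1]
cv2.imwrite(f"pics/side14.png",cv2.resize(im[110:230,245:355],None,fx=5,fy=5,interpolation=cv2.INTER_CUBIC))
E
```

```text
time: 15.0
eef_pos: [0.4512, 0.0522, 0.0649]
eef_rot: [[-0.949, 0.316, -0.002], [0.316, 0.949, -0.0], [0.002, -0.001, -1.0]]
wrist_force: [-0.1, 1.1, 0.4]
width: 0.0169
t 15.0 tray mm [-101.1243   -9.9535] z 64.85130043990083 phi 156.51599904168316 tilt [-0.0018 -0.0005] F [-0.0767  1.1485  0.3575] w 0.01685963680661139
 shift cm (tool) [-0.0929 -0.1828 -0.0348] turn z rad -0.008447410305436708 | rows 0.05825800210646006
C rel tool mm [-33.0071  -1.6284]
```

View pics/side14.png

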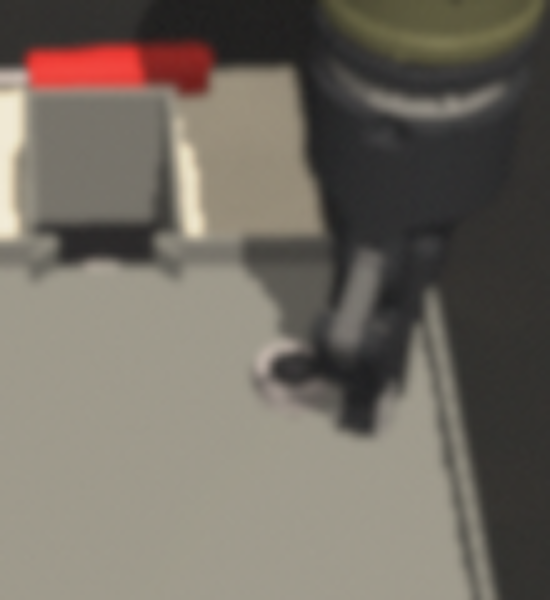

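```bash
python3 -m handwheel '[[[0,-0.16,0],[0,0,0],0.2],[[-0.5,0,0],[0,0,0],0.2],[[-0.5,0,0],[0,0,0],0.2],[[-0.6,0,0],[0,0,0],0.2],[[-0.7,0,0],[0,0,0],0.2]]'
python3 -m handwheel '[[[-0.8,0,0],[0,0,0],0.2],[[-0.8,0,0],[0,0,0],0.2],[[-0.8,0,0],[0,0,0],0.2],[[-0.8,0,0],[0,0,0],0.2],[[-0.7,0,0],[0,0,0],0.2]]'
python3 - <<'E'
from h import *
go(-.021,-.0465,.0652,157)
c=arm.camera("side");im=c["image"][:,:,::-1]
cv2.imwrite(f"pics/side15.png",cv2.resize(im[110:230,225:335],None,fx=5,fy=5,interpolation=cv2.INTER_CUBIC))
E
```

```text
time: 15.55
eef_pos: [0.4737, 0.0427, 0.066]
eef_rot: [[-0.949, 0.317, 0.0], [0.317, 0.949, 0.0], [-0.0, 0.0, -1.0]]
wrist_force: [-0.9, 0.1, 0.2]
width: 0.0173
time: 16.05
eef_pos: [0.5108, 0.0303, 0.0658]
eef_rot: [[-0.949, 0.317, 0.0], [0.317, 0.949, 0.0], [-0.0, 0.0, -1.0]]
wrist_force: [-0.2, -0.0, -0.6]
width: 0.0172
t 16.05 tray mm [-43.6779 -37.0137] z 65.76466832279561 phi 156.4589829969366 tilt [0.0002 0.0001] F [-0.1982 -0.0288 -0.5882] w 0.01717817552416536
 shift cm (tool) [-2.4579  0.0361  0.0568] turn z rad -0.009442528012728366 | rows 0.06512088284640252
```

View pics/side15.png

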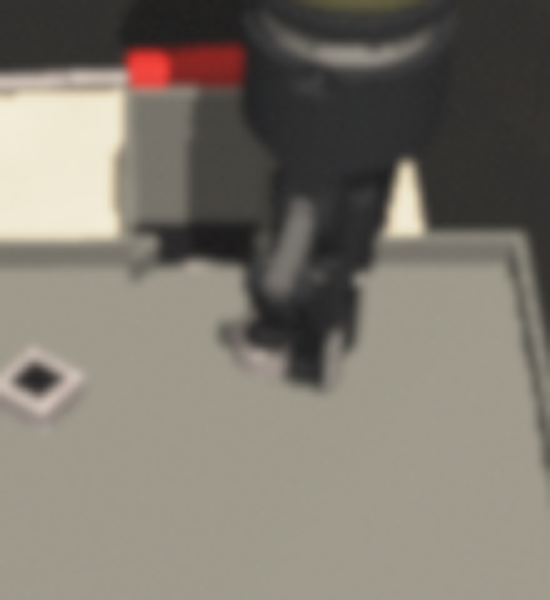

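```bash
python3 -m handwheel '[[[-0.8,0,0],[0,0,0],0.2],[[-0.7,0,0],[0,0,0],0.2],[[-0.5,0,0],[0,0,0],0.2],[[-0.2,0,0],[0,0,0],0.2],[[0,0,0],[0,0,0],0.2]]'
python3 -m handwheel '[[[1.0,0,0],[0,0,0],0.2],[[1.0,0,-1],[0,0,0],0.2],[[0,0,-2.5],[0,0,0.145],0.2],[[0,0,0],[0,0,0.145],0.2],[[0,0,0],[0,0,0.145],0.2]]'
python3 -m handwheel '[[[0,0,0],[0,0,0.145],0.2],[[0,0,0],[0,0,0.145],0.2],[[0,0,0],[0,0,0.145],0.2],[[0,0,0],[0,0,0.145],0.2],[[0,0,0],[0,0,0.145],0.2]]'
python3 - <<'E'
from h import *
go(0,-.018,.1,90)
c=arm.camera("side");im=c["image"][:,:,::-1]
cv2.imwrite(f"pics/side16.png",cv2.resize(im[110:230,225:335],None,fx=5,fy=5,interpolation=cv2.INTER_CUBIC))
c=arm.camera("top");im=c["image"][:,:,::-1]
cv2.imwrite(f"pics/top16.png",cv2.resize(im[140:265,185:335],None,fx=4.5,fy=4.5,interpolation=cv2.INTER_CUBIC))
E
```

```text
time: 16.6
eef_pos: [0.5312, 0.0236, 0.0658]
eef_rot: [[-0.949, 0.317, 0.0], [0.317, 0.949, 0.0], [-0.0, 0.0, -1.0]]
wrist_force: [-0.4, 0.1, 0.4]
width: 0.0172
time: 17.1
eef_pos: [0.5111, 0.0307, 0.1022]
eef_rot: [[-0.724, 0.69, 0.001], [0.69, 0.724, 0.001], [-0.0, 0.001, -1.0]]
wrist_force: [0.2, 0.1, -0.7]
width: 0.0173
time: 17.6
eef_pos: [0.5106, 0.0307, 0.1015]
eef_rot: [[-0.084, 0.996, -0.001], [0.996, 0.084, 0.0], [0.001, -0.001, -1.0]]
wrist_force: [-0.0, -0.1, 0.1]
width: 0.0169
t 17.6 tray mm [-43.8082 -36.6089] z 101.50009583320042 phi 89.72143584619656 tilt [-0.0006  0.0005] F [-0.0419 -0.1249  0.0648] w 0.016855414341604
 shift cm (tool) [1.8821 4.3718 0.1485] turn z rad -0.004861861661901983 | rows 0.03353008042691023
```

View pics/side16.png

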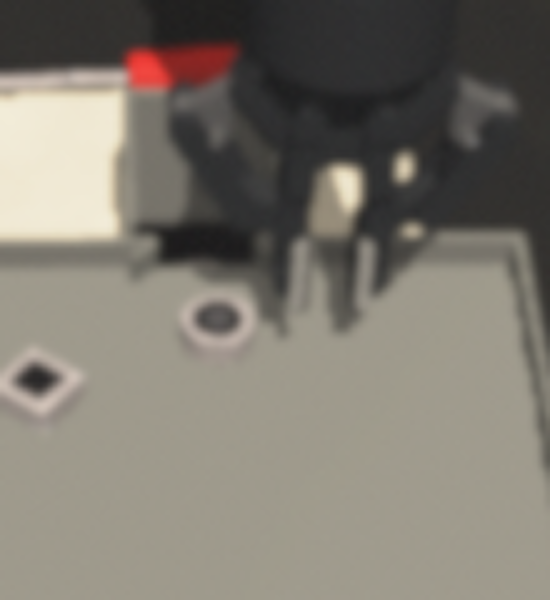

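View pics/top16.png

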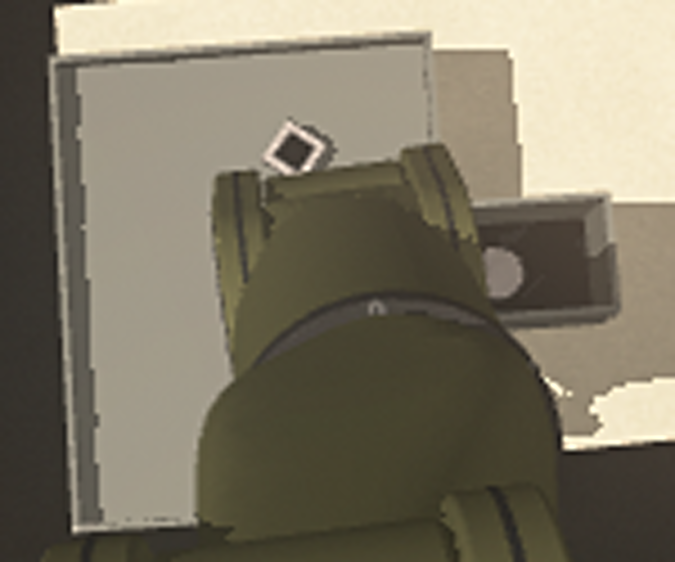

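```bash
python3 - <<'E'
from h import *
R,o,th=tray(); c=arm.camera("side")
print((R.T@(ray(c,(268.2,173.4),.072)[:2]-o))*1e3)
E
```

```text
[ -2.8645 -52.1975]
```

```bash
python3 -m handwheel '[[[2.0,2.0,0],[0,0,0],0.2],[[0,2.15,0],[0,0,0],0.2],[[0,0,1.5],[0,0,0],0.2],[[0,0,1.5],[0,0,0],0.2],[[0,0,0.6],[0,0,0],0.2]]'
python3 - <<'E'
from h import *
go(-.0025,-.069,.0652,90)
E
```

```text
time: 18.25
eef_pos: [0.5502, 0.0539, 0.0639]
eef_rot: [[-0.092, 0.996, -0.002], [0.996, 0.092, 0.0], [0.0, -0.002, -1.0]]
wrist_force: [-0.2, 0.4, -0.2]
width: 0.0173
t 18.25 tray mm [ -2.3315 -17.0676] z 63.917952117688735 phi 90.2012248448475 tilt [-0.0023  0.0002] F [-0.2468  0.3848 -0.163 ] w 0.017320818288077196
 shift cm (tool) [-5.1931 -0.0354 -0.1301] turn z rad 0.0035120360794036573 | rows 0.024220938478645915
```

```bash
python3 -m handwheel '[[[-0.5,0,-0.1],[0,0,0],0.2],[[-0.5,0,0],[0,0,0],0.2],[[-0.6,0,0],[0,0,0],0.2],[[-0.7,0.05,0],[0,0,0],0.2],[[-0.7,0.05,0],[0,0,0],0.2]]'
python3 -m handwheel '[[[-0.7,0.05,0],[0,0,0],0.2],[[-0.7,0.05,0],[0,0,0],0.2],[[-0.5,0,0],[0,0,0],0.2],[[-0.2,0,0],[0,0,0],0.2],[[0,0,0],[0,0,0],0.2]]'
python3 - <<'E'
from h import *
go(0,-.085,.0652,90)
c=arm.camera("side");im=c["image"][:,:,::-1]
cv2.imwrite(f"pics/side17.png",cv2.resize(im[110:230,220:330],None,fx=5,fy=5,interpolation=cv2.INTER_CUBIC))
E
```

```text
time: 18.75
eef_pos: [0.5555, 0.023, 0.0663]
eef_rot: [[-0.089, 0.996, 0.001], [0.996, 0.089, 0.0], [-0.0, 0.001, -1.0]]
wrist_force: [-0.2, 0.4, 0.6]
width: 0.0173
time: 19.25
eef_pos: [0.558, 0.0026, 0.0658]
eef_rot: [[-0.088, 0.996, -0.0], [0.996, 0.088, -0.0], [-0.0, -0.0, -1.0]]
wrist_force: [-0.3, -0.2, -0.4]
width: 0.0169
t 19.25 tray mm [  0.8719 -68.8578] z 65.75619643812158 phi 89.98416150091022 tilt [-0.0001 -0.0001] F [-0.2727 -0.1596 -0.4358] w 0.01688053391629856
 shift cm (tool) [-1.6142 -0.0867  0.0558] turn z rad -0.00027643395769106054 | rows 0.0019064410875245556
```

View pics/side17.png

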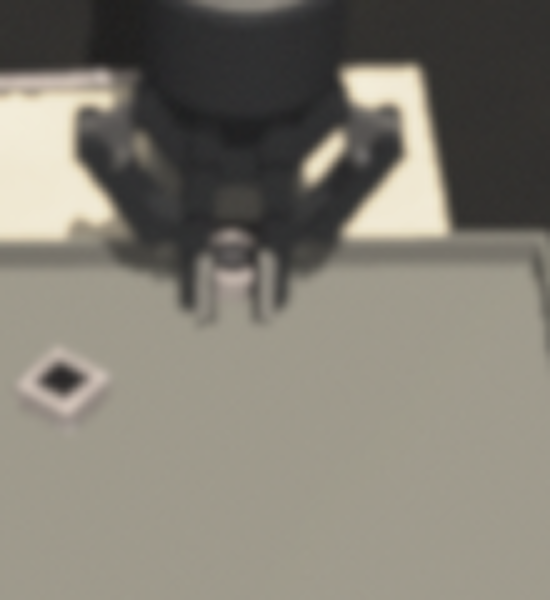

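Same nested position in the gate as before. I'll push the last bit slightly faster so it lands further out.

```bash
python3 -m handwheel '[[[-0.5,-0.05,0],[0,0,0],0.2],[[-0.6,0,0],[0,0,0],0.2],[[-0.5,0,0],[0,0,0],0.2],[[0,0,0],[0,0,0],0.2],[[0,0,0],[0,0,0],0.2]]'
python3 -m handwheel '[[[2,0,0],[0,0,0],0.2],[[2,0,-2],[0,0,0],0.2],[[3,0,-3],[0,0,0],0.2],[[4,0,-3],[0,0,0],0.2],[[0,0,0],[0,0,0],0.2]]'
python3 - <<'E'
from h import *
go(0,.1,.15,90)
c=arm.camera("side");im=c["image"][:,:,::-1]
cv2.imwrite(f"pics/side18.png",cv2.resize(im[110:270,185:355],None,fx=3.7,fy=3.7,interpolation=cv2.INTER_CUBIC))
c=arm.camera("top");im=c["image"][:,:,::-1]
cv2.imwrite(f"pics/top18.png",cv2.resize(im[140:265,185:335],None,fx=4.5,fy=4.5,interpolation=cv2.INTER_CUBIC))
cv2.imwrite("pics/t18.png",cv2.resize(im[178:216,278:328],None,fx=12,fy=12,interpolation=cv2.INTER_CUBIC))
E
```

```text
time: 19.8
eef_pos: [0.5589, -0.0132, 0.0658]
eef_rot: [[-0.088, 0.996, 0.0], [0.996, 0.088, 0.0], [0.0, 0.0, -1.0]]
wrist_force: [-0.2, -0.3, -0.4]
width: 0.0172
time: 20.3
eef_pos: [0.5509, 0.1058, 0.1494]
eef_rot: [[-0.099, 0.995, 0.007], [0.995, 0.099, 0.008], [0.007, 0.008, -1.0]]
wrist_force: [0.0, 0.7, 0.4]
width: 0.0169
t 20.3 tray mm [ 2.9964 34.5651] z 149.36266333883998 phi 90.6067030893394 tilt [0.0072 0.0078] F [0.0067 0.6615 0.4025] w 0.016931719842831438
 shift cm (tool) [ 6.5466 -0.2302 -0.0192] turn z rad 0.01058896649099417 | rows 0.07302735511030463
```

View pics/side18.png

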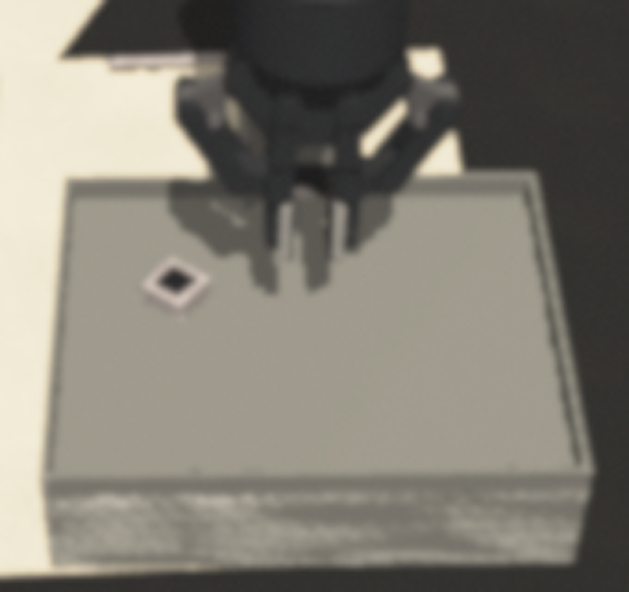

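View pics/t18.png

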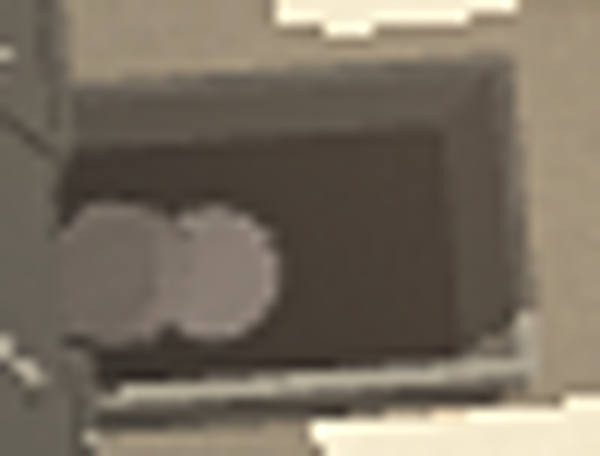

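View pics/top18.png

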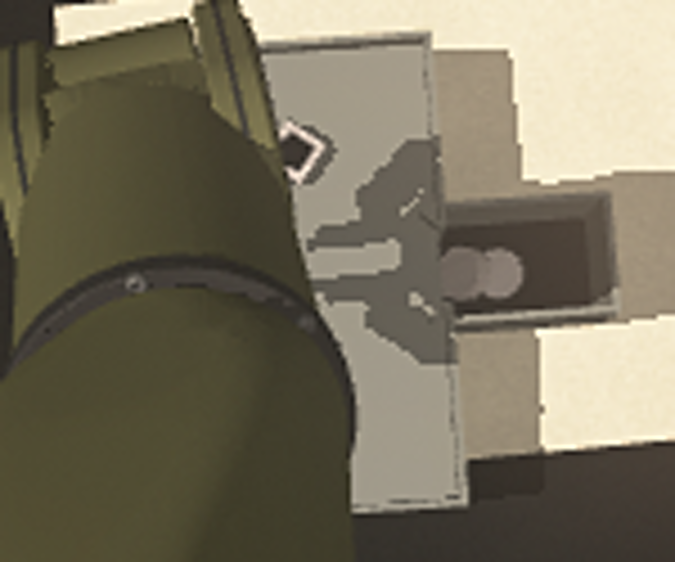

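```bash
python3 -m handwheel '[[[4,0,-2],[0,0,0],0.2],[[4,0,-2],[0,0,0],0.2],[[4.5,0,-1],[0,0,0],0.2],[[4.5,0,-1],[0,0,0],0.2],[[4.5,0,0],[0,0,0],0.2]]'
python3 - <<'E'
from h import *
go(0,.1,.15,90)
c=arm.camera("side");im=c["image"][:,:,::-1]
cv2.imwrite(f"pics/side19.png",cv2.resize(im[110:270,185:355],None,fx=3.7,fy=3.7,interpolation=cv2.INTER_CUBIC))
cv2.imwrite("pics/s19.png",cv2.resize(im[140:175,245:290],None,fx=12,fy=12,interpolation=cv2.INTER_CUBIC))
c=arm.camera("top");im=c["image"][:,:,::-1]
cv2.imwrite("pics/t19.png",cv2.resize(im[178:216,278:328],None,fx=12,fy=12,interpolation=cv2.INTER_CUBIC))
cv2.imwrite("pics/top19.png",im)
E
```

```text
time: 20.9
eef_pos: [0.5309, 0.3106, 0.2062]
eef_rot: [[-0.086, 0.996, 0.001], [0.996, 0.086, -0.001], [-0.001, 0.001, -1.0]]
wrist_force: [1.7, 0.8, -0.2]
width: 0.0176
t 20.9 tray mm [  1.2158 240.3993] z 206.24953981932566 phi 89.8575635949397 tilt [ 0.0013 -0.0007] F [ 1.6844  0.7801 -0.1976] w 0.017554120889250676
 shift cm (tool) [-14.0356  -0.0936   5.6364] turn z rad -0.002485984243006454 | rows 0.017144718917285893
```

View pics/side19.png

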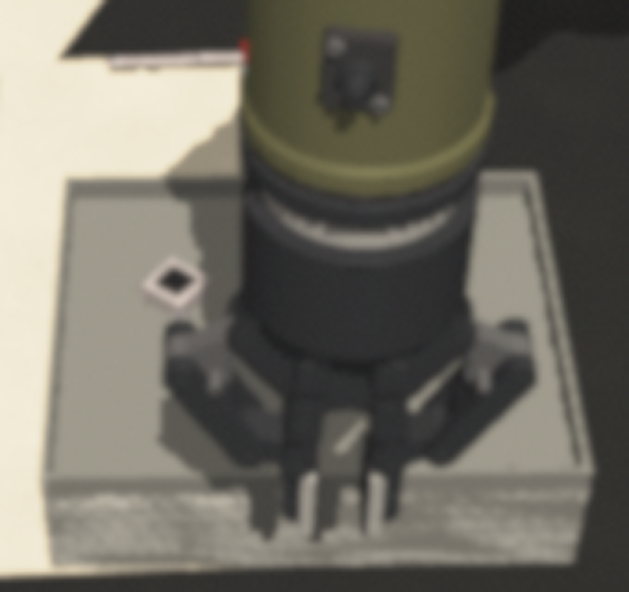

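View pics/s19.png

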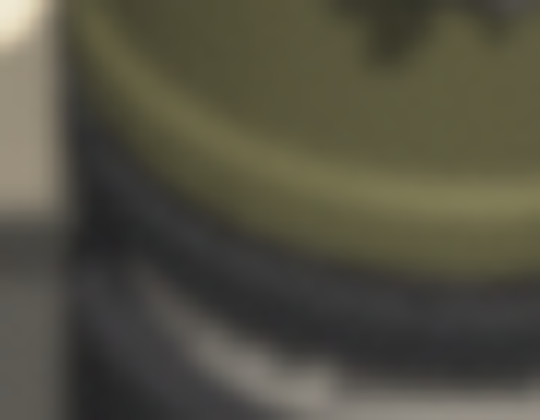

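View pics/t19.png

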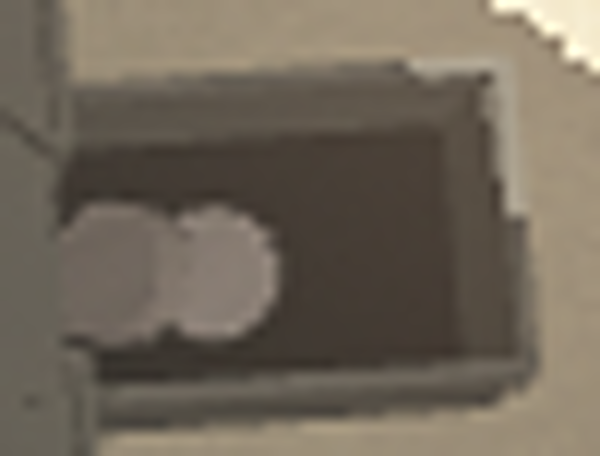

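View pics/top19.png

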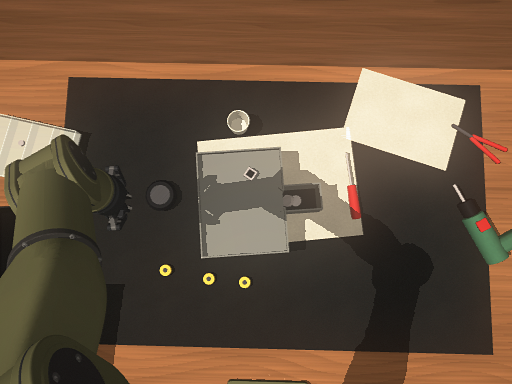

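```bash
python3 -m handwheel '[[[3,-3.5,0],[0,0,0],0.2],[[3,-3.5,0],[0,0,0],0.2],[[3,-3.5,0],[0,0,0],0.2],[[3,-3.5,0],[0,0,0],0.2],[[3,-3.5,0],[0,0,0],0.2]]'
python3 -m handwheel '[[[3,-3.5,0],[0,0,0],0.2],[[0,0,0],[0,0,0],0.2]]'
python3 - <<'E'
from h import *
go(0,.1,.15,90)
c=arm.camera("side");im=c["image"][:,:,::-1]
cv2.imwrite(f"pics/side20.png",cv2.resize(im[90:280,130:370],None,fx=3,fy=3,interpolation=cv2.INTER_CUBIC))
cv2.imwrite("pics/s20.png",cv2.resize(im[140:175,245:290],None,fx=12,fy=12,interpolation=cv2.INTER_CUBIC))
c=arm.camera("top");im=c["image"][:,:,::-1]
cv2.imwrite("pics/t20.png",cv2.resize(im[178:216,278:328],None,fx=12,fy=12,interpolation=cv2.INTER_CUBIC))
E
```

```text
time: 21.5
eef_pos: [0.3419, 0.4433, 0.2047]
eef_rot: [[-0.086, 0.996, -0.001], [0.996, 0.086, -0.003], [-0.003, -0.001, -1.0]]
wrist_force: [0.7, 0.7, 0.3]
width: 0.0172
time: 21.7
eef_pos: [0.2976, 0.4752, 0.2044]
eef_rot: [[-0.1, 0.995, -0.006], [0.995, 0.1, 0.001], [0.001, -0.006, -1.0]]
wrist_force: [-0.2, 0.4, 0.1]
width: 0.0171
t 21.7 tray mm [-216.5877  424.9484] z 204.4217484323661 phi 90.62752324548907 tilt [-0.0057  0.0008] F [-0.2293  0.3913  0.1343] w 0.017067931991175896
 shift cm (tool) [-32.7373  21.3316   5.2788] turn z rad 0.010952346766584973 | rows 0.07553342597644809
```

View pics/side20.png

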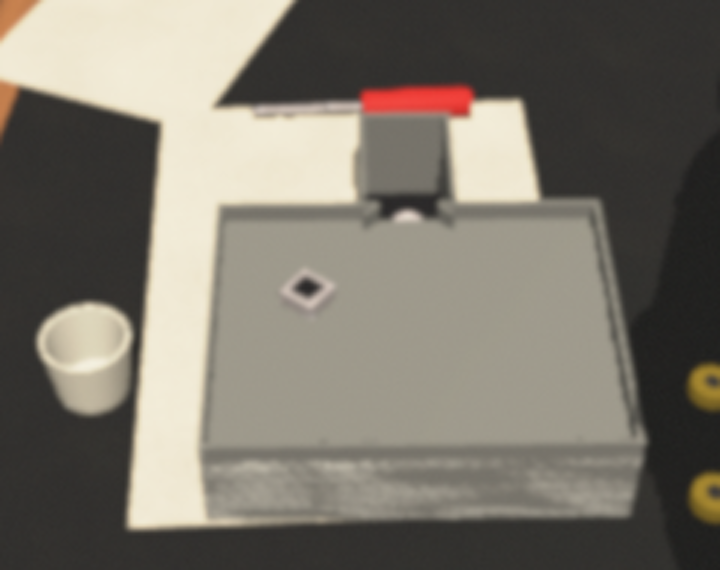

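View pics/s20.png

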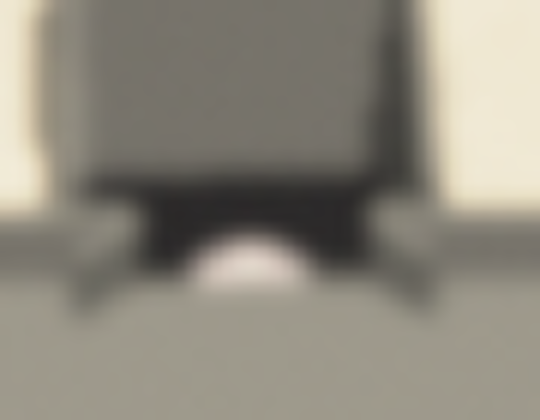

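View pics/t20.png

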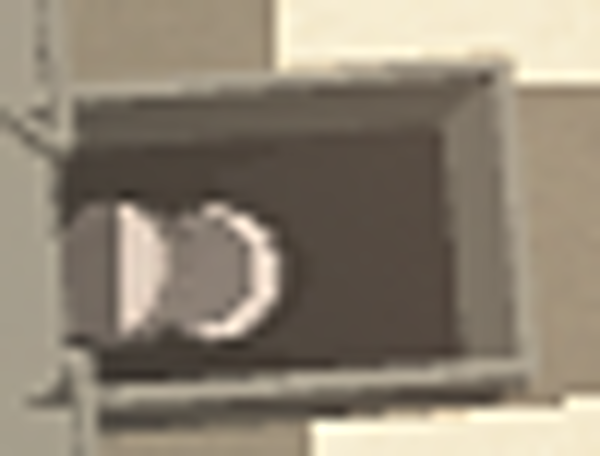

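```bash
python3 - <<'E'
from h import *
R,o,th=tray()
T=lambda c,u,z:(R.T@(ray(c,u,z)[:2]-o))*1e3
a=arm.camera("top"); b=arm.camera("side")
for z in(.02,.025,.03,.035,.04,.05,.06):
    u=(np.array((168,270))+.5)/12-.5+[278,178]; v=(np.array((250,236))+.5)/12-.5+[245,140]
    print(z,T(a,u,z),T(b,v,z))
for p in parts2(a): print("tray",p[0]*1e3)
E
```

```text
0.02 [   0.9947 -126.3015] [  -1.6087 -152.5951]
0.025 [   0.4486 -125.8117] [  -1.3102 -147.075 ]
0.03 [  -0.0976 -125.3218] [  -1.0118 -141.5549]
0.035 [  -0.6437 -124.832 ] [  -0.7133 -136.0348]
0.04 [  -1.1898 -124.3421] [  -0.4149 -130.5147]
0.05 [  -2.2821 -123.3624] [   0.1821 -119.4745]
0.06 [  -3.3744 -122.3827] [   0.779  -108.4344]
tray [ 70.5534 -20.9057]
```

```bash
python3 - <<'E'
from h import *
R,o,th=tray()
T=lambda c,u,z:(R.T@(ray(c,u,z)[:2]-o))*1e3
a=arm.camera("top"); b=arm.camera("side")
im=a["image"]
g=cv2.cvtColor(im,cv2.COLOR_RGB2GRAY)
# slot outline check
def P(x,y,z): return proj(a,[*(R@np.array([x,y])+o),z])[0]
for n,p in dict(edgeL=(-.021,-.1,.06),edgeR=(.021,-.1,.06),floor_far=(0,-.192,.004),wall_far=(0,-.192,.08),floor_px=(.03,-.15,.004),wall_px=(.03,-.15,.08)).items():
    print(n,(P(*p)-[278,178]+.5)*12)
    
big=cv2.resize(im[140:265,185:335,::-1],None,fx=4.8,fy=4.8,interpolation=cv2.INTER_CUBIC)
cv2.imwrite("pics/t21.png",big)
big=cv2.resize(im[183:210,280:306,::-1],None,fx=20,fy=20,interpolation=cv2.INTER_NEAREST)
cv2.imwrite("pics/t22.png",big)
i2=b["image"]; cv2.imwrite("pics/s22.png",cv2.resize(i2[150:170,250:285,::-1],None,fx=20,fy=20,interpolation=cv2.INTER_NEAREST))
Rc=cv2.Rodrigues(np.array(a["rvec"]))[0]; cp=-Rc.T@np.array(a["tvec"]).ravel(); print("top cam in tray",R.T@(cp[:2]-o),cp[2])
E
```

```text
edgeL [ 69.4131 360.0121]
edgeR [ 54.6019 163.7781]
floor_far [455.8315 263.8666]
wall_far [509.575  221.4934]
floor_px [257.5542 143.5131]
wall_px [296.5634  92.4736]
top cam in tray [-0.1167 -0.0207] 1.097578980570137
```

View pics/t21.png

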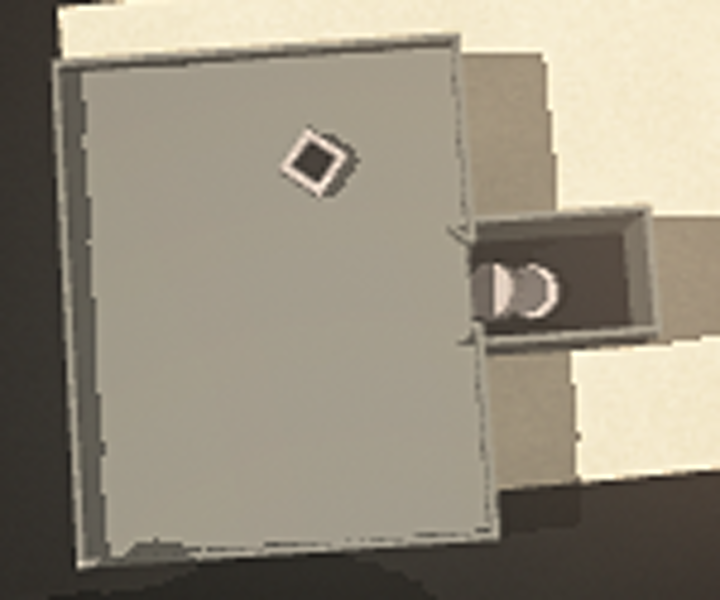

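View pics/t22.png

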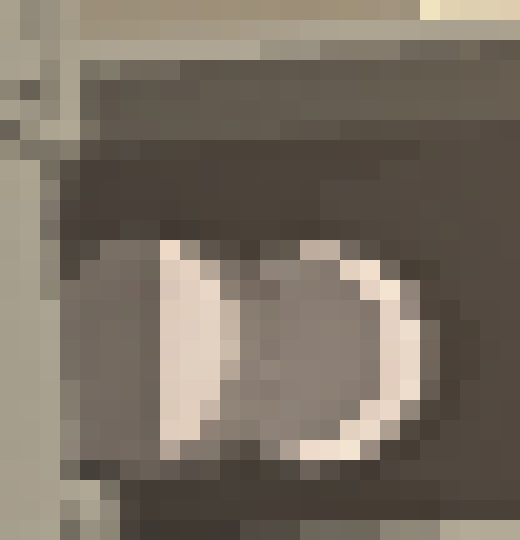

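View pics/s22.png

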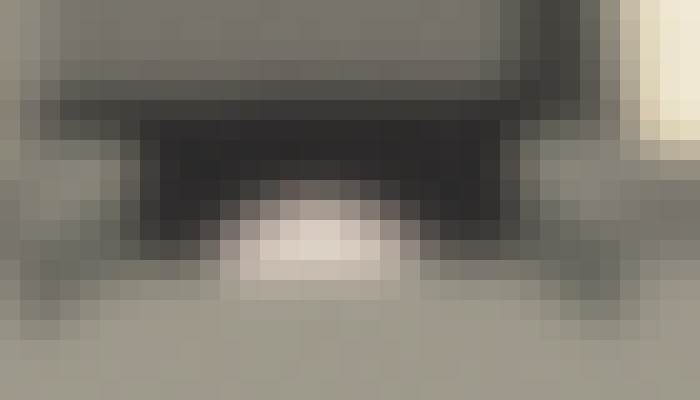

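```bash
python3 - <<'E'
from h import *
R,o,th=tray()
T=lambda c,u,z:(R.T@(ray(c,u,z)[:2]-o))*1e3
a=arm.camera("top"); b=arm.camera("side")
cr=lambda p:(np.array(p)+.5)/4.8-.5+[185,140]
print("rim -y shadow edge on table", [T(a,cr(p),0.0005) for p in [(551,100),(555,150),(575,400),(577,450)]])
print("rim outer top", [T(a,cr(p),.074) for p in [(461,100),(466,200),(487,400)]])
print("corner +x-y shadow", T(a,cr((546,53)),0.0005))
print("rim +y inner shadow on floor", [T(a,cr(p),.06) for p in [(88,150),(98,350)]])
c22=lambda c,r:(np.array([c,r])/20.)-.5+[280,183]
for n,p in dict(litb=(160,350),far=(238,350),cap1shadow=(380,350),cap1far=(425,350),cap1top=(320,238),left=(62,370),top3=(165,240),bot3=(165,460),c1bot=(320,462)).items():
    print(n,[T(a,c22(*p),z).round(1) for z in (.016,.03,.04,.05)])
E
```

```text
rim -y shadow edge on table [array([ 109.982 , -157.9637]), array([  81.0967, -157.914 ]), array([ -60.5026, -157.6707]), array([ -88.1974, -156.5172])]
rim outer top [array([  97.9692, -101.2469]), array([ 44.3125, -99.8947]), array([ -61.2767, -102.9399])]
corner +x-y shadow [ 137.3573 -157.3069]
rim +y inner shadow on floor [array([86.9862, 99.0126]), array([-20.6958,  99.0938])]
litb [array([   2.2, -116. ]), array([   0.7, -114.8]), array([  -0.4, -113.9]), array([  -1.5, -113. ])]
far [array([   1.6, -126.3]), array([   0., -125.]), array([  -1.1, -124. ]), array([  -2.2, -123. ])]
cap1shadow [array([   0.3, -145.1]), array([  -1.2, -143.5]), array([  -2.3, -142.3]), array([  -3.4, -141.2])]
cap1far [array([  -0.1, -151.1]), array([  -1.6, -149.4]), array([  -2.7, -148.2]), array([  -3.7, -147. ])]
cap1top [array([  15.8, -138.4]), array([  14.1, -136.8]), array([  12.8, -135.7]), array([  11.6, -134.7])]
left [array([   0.4, -102.8]), array([  -1.1, -101.8]), array([  -2.2, -101. ]), array([  -3.2, -100.3])]
top3 [array([  16.9, -117.8]), array([  15.1, -116.5]), array([  13.9, -115.6]), array([  12.7, -114.7])]
bot3 [array([ -12.4, -115.6]), array([ -13.8, -114.3]), array([ -14.7, -113.4]), array([ -15.7, -112.6])]
c1bot [array([ -14., -136.]), array([ -15.4, -134.5]), array([ -16.3, -133.4]), array([ -17.3, -132.4])]
```

```bash
python3 - <<'E'
from h import *
print(arm.observe()["time"]); print(arm.sign_off())
E
```

```text
22.1
the job is handed in; nothing more can be done
None
```

I swept all three capsules through the gate into the catch slot, one at a time, and handed the job in at 22.1 s of the 72 s allowed. I held the fingertips about 17 mm apart so each capsule nested against both tips. That let me push it along the tray floor to just in front of the gate, square up, and push it over the edge. The fingers stayed out of the gate, and the wrist force read at most about 2 N after each move.

**Last checks**
- **Tray:** only the square buzzer is left on it, at tray (71, -21) mm, where it was found.
- **Slot:** all three capsules are inside. The first lies flat, and the other two lean in a stack on it at the gate end. Their positions looked the same in three successive pictures.
- **Top capsule:** I worked out its centre height from the two views and the shadows as about 32 mm, against the 48 mm limit. This is an estimate, since the tray floor hides part of the stack.
- **Other objects:** the screwdriver and pot look unmoved in the last pictures. The ear cup was last in a picture at 20.9 s and looked unmoved there. The arm was clear of everything.

**What disagreed:** the two cameras differed by about 3 mm along the tray's y axis. The top view placed the -y rim about 2 mm off its stated position. I allowed for both when estimating the height.

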